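# Set, lock and load a spool-tube packer

## Task

Set the tube packer and fill it: loosen the lever jam nut, turn the screw until its pointer stands at the tab on the dial, and swing the nut fully tight again. Then put every small thread spool standing on the bench into the tube, flat side down, press the stack down with the tamping rod until the tube's floor bottoms out firmly, and stand the rod back in its holder. Never turn the screw while the nut is tight, and leave the other things on the bench where they are.

Things in the scene. Friction and masses are not known exactly. Their poses are not given: they have to be found in the camera images.
- packer: the tube packer, fixed to the bench: grey base plate 100 (its x) x 235 (its y) x 10 mm; origin under the plate's centre, z up. A clear upright tube stands at +75 mm along its y and a dark screw housing with a round white dial (80 mm across, top 54 mm above the bench) at -65 mm along its y
- tube_mouth (a point): centre of the tube's open top, on the tube's axis, 146 mm above the bench; z up. The tube is 32 mm inside, 40 mm outside; its top 12 mm are a white funnel, 46 mm inside and 54 mm outside at the rim
- floor_top (a point): centre of the top of the tube's brass floor, on which the spools stand; about 98 mm below the mouth at first (room for four spools below the funnel). Its height follows the screw (4 mm lower per rad) and the floor's own sinking
- ram_floor (a joint): sinking of the tube's floor in m: 0 raised (start), 0.020 bottomed out on its stop. A brake holds it where it is; it takes about 5 N of push to sink, the spools' weight does not move it, and it does not come back up
- jam_nut (a joint): angle of the lever jam nut in rad about the screw's upright axis: 0 tight (start; a firm stop), grows counter-clockwise from above as it is loosened, up to a stop at 1.5. Stays where left; takes about 4 N at the pin. Loose from about 0.9 on
- nut_pin (a point): point on the axis of the upright black handle pin at the end of the nut's lever (pin 12 mm across, top 10 mm above this point; the lever's upper face is 26 mm below this point), 70 mm from the screw's axis, 90 mm above the bench. The point's x axis points outward along the lever
- screw (a joint): angle of the adjuster screw in rad, grows CLOCKWISE from above (lowers the tube's floor), range 0 to 2.9; starts near 0. Stays where left; takes about 0.3 N m to turn
- screw_head (a point): centre of the screw's aluminium bar head, on the screw's upright axis 98 mm above the bench: a bar 12 mm thick, 44 mm long, 16 mm tall. The point's x axis runs along the bar to its pointed end (the pointer, 26 mm from the axis; a black line on top runs to it); z up. The nut beneath is 30 mm below this point
- tab: small black tab (9 mm wide, 28 to 54 mm from the axis) clipped on the rim of the white dial, marking the wanted setting; not to be moved. Origin on the screw's axis at the dial's surface, its x axis points from the screw's axis to the tab. The setting is right when the pointer points the same way as this x axis; it is 0.8 to 2.4 rad clockwise of the pointer at the start
- rod: wooden tamping rod, 150 mm long, standing upright in its holder at the start: foot 27 mm across and 12 mm tall, shaft 14 mm, dark grip 24 mm across over the top 45 mm; origin at the centre of its foot's underside, z along the rod to the grip; 90 g
- holder: fixed wooden rod holder: a cup 34 mm inside, 44 mm outside, its rim 65 mm above the bench, on a 70 mm square, 6 mm thick foot; origin under its centre
- holder_in (a point): centre of the holder's inner floor, 6 mm above the bench, where the rod's foot stands
- spool1: small thread spool, white flanges and grey thread, 28 mm across, 20 mm tall, 25 g, standing upright on the bench; origin at the centre of its underside, z up; None if absent (two to four are present)
- spool2: small thread spool, white flanges and grey thread, 28 mm across, 20 mm tall, 25 g, standing upright on the bench; origin at the centre of its underside, z up; None if absent (two to four are present)
- spool3: small thread spool, white flanges and grey thread, 28 mm across, 20 mm tall, 25 g, standing upright on the bench; origin at the centre of its underside, z up; None if absent (two to four are present)
- spool4: small thread spool, white flanges and grey thread, 28 mm across, 20 mm tall, 25 g, standing upright on the bench; origin at the centre of its underside, z up; None if absent (two to four are present)
- pin_tin: bystander, to be left in place: round steel tin, 60 mm across, 35 mm tall
- tape: bystander, to be left in place: round tape-measure case, 56 mm across, 20 mm tall
- cone: bystander, to be left in place: tall cone of thread, 60 mm across, 115 mm tall
- coat_button: bystander, to be left in place: flat round coat button, 34 mm across, 6 mm thick, near the spools
- carton: bystander, to be left in place: open cardboard carton, 120 x 100 x 70 mm
- screwdriver: bystander, to be left in place: screwdriver lying flat
- ruler: bystander, to be left in place: wooden ruler, 300 x 30 x 5 mm, lying flat

How it is judged:
On the way, in this order (a step that is already met when the one before it is completed fails the run):
1. the jam nut is loosened (value of joint jam_nut above 0.8 rad), for 0.2 s.
2. with the nut loose, the screw's pointer is brought to the tab (angle between the x axis of screw_head and the x axis of tab, either way round below 0.13 rad and value of joint jam_nut above 0.4 rad and velocity of joint screw between -0.1 and 0.1 rad/s), for 0.3 s.
3. the jam nut is tight again with the pointer at the tab (angle between the x axis of screw_head and the x axis of tab, either way round below 0.13 rad and value of joint jam_nut below 0.08 rad), for 0.2 s.
4. with all spools in the tube, the rod presses on the stack and the floor is bottomed out (horizontal distance between each of spool1, spool2, spool3, spool4 and tube_mouth below 0.006 m and z of each of spool1, spool2, spool3, spool4 in the frame of tube_mouth below -0.022 m and angle between the z axis of each of spool1, spool2, spool3, spool4 and the z axis of tube_mouth, either way round below 0.2 rad and value of joint ram_floor above 0.018 m and horizontal distance between rod and tube_mouth below 0.008 m and z of rod in the frame of tube_mouth below -0.015 m and (contact force between rod and spool1 above 1 N or contact force between rod and spool2 above 1 N or contact force between rod and spool3 above 1 N or contact force between rod and spool4 above 1 N)), for 0.1 s.
At the end, for the whole second after the job is handed in: Pointer within 0.13 rad of the tab, nut within 0.08 rad of tight; all spools flat (0.2 rad) in the tube, 6 mm of its axis, undersides 22 mm or more below the mouth; floor sunk 18 mm or more; rod in its holder (8 mm of centre, 6 mm of floor, 0.15 rad of upright); all at rest (0.02 m/s) (all of step 3 and horizontal distance between each of spool1, spool2, spool3, spool4 and tube_mouth below 0.006 m and z of each of spool1, spool2, spool3, spool4 in the frame of tube_mouth below -0.022 m and angle between the z axis of each of spool1, spool2, spool3, spool4 and the z axis of tube_mouth, either way round below 0.2 rad and linear speed of each of spool1, spool2, spool3, spool4, rod below 0.02 m/s and value of joint ram_floor above 0.018 m and horizontal distance between rod and holder_in below 0.008 m and z of rod in the frame of holder_in below 0.006 m and angle between rod's own z axis and vertical below 0.15 rad); the robot touches nothing.
It fails at once if the screw is turned while the nut is tight (value of joint jam_nut below 0.2 rad and (velocity of joint screw above 0.3 rad/s or velocity of joint screw below -0.3 rad/s)).
It fails at once if a bystander is moved more than 50 mm (distance of any of pin_tin, tape, cone, coat_button, carton, screwdriver, ruler from where it was at the start of the episode above 0.05 m).
Of spool1, spool2, spool3, spool4 only 2 to 4 are there at a start; the rules pass over those that are not, and their reading is None.
At some moment in a run one of spool1, spool2, spool3, spool4 may be knocked a few centimetres aside while the robot is not near it.
It also fails if it takes over 208 s, if anything falls off the work surface, if the arm or the gripper's body presses on something with over 40 N, if the wrist force passes 120 N, or if a joint passes its speed limit or range.

## Robot

A 6-joint arm with a two-finger parallel gripper is mounted at the origin on the work surface. World frame = base frame: x ahead of the robot, y to its left, z up, the work surface at z = 0. Lengths are in m, angles in rad, forces in N, time in s.
With the tool pointing down it reaches from about 0.35 to 0.875 m from the base axis. Payload 4.2 kg.
Tool frame: the origin (TCP) lies at the very end of the fingers, on their centre line; the grasp point (between the pads) lies 19 mm behind it; z points along the fingers, y is the direction in which the jaws open and shut (so a half turn about z gives the same grasp; the last joint's range is limited). The gripper opens to 87 mm and grips with 3 to 60 N. Pads are 19 mm wide; open, the fingers measure 117 mm over their backs; the gripper's body (75 mm by 190 mm) begins 51 mm behind the grasp point.
Start: joints at [1.411, 0.385, 0.008, 0, -1.194, -0.259], TCP at [0.254, 0.571, 0.223] pointing down, gripper open.
Joint ranges: [-3.14, 3.14], [-1.21, 2.06], [-1.07, 1.41], [-3.16, 2.05], [-2.99, -0.16], [-3.1, 3.1]. Speed limits (rad/s): [2.79, 2.79, 3.14, 3.14, 3.14, 3.14].

## Interface

Orientations are given as a 3x3 rotation matrix whose columns are the frame's x, y, z axes.
In Python, from workcell import robot gives the robot as it stands. The module is installed in compiled form; this text tells all that it offers.
- The arm moves only by the tool send_rows, never from a script. Its argument "steps" is a list that holds one entry, the list of rows, each a list of 6 numbers: the shift along the world's x, y, z scaled (see below), then the turn, a rotation vector about the world's x, y, z scaled (see below). A call has 1 to 5 rows; each row is the pose to reach, as a shift and turn from the pose commanded when the call began, turning the shorter way round; what a row does not reach only later rows make up. The controller multiplies each number of a shift by 100 mm and each number of a turn by pi rad. A row lasts 1/12 s, in which the tool goes at most 41.7 mm and 7.16 degrees, less where a joint would pass 70% of its speed; a pose out of reach is approached as far as the arm can. A call with a number of a shift or a turn outside -1 to 1 is refused whole. A call with a gripper value outside its range is refused whole. "jaw" is the gripper command: -1 is fully open, 1 is shut, values between are in proportion, set as the call begins (left out, the last holds). The fingers move at their own pace and stop on an object; "grip_force" is the grip in N (left out, the last holds). Time passes only in rows, so rows that repeat a pose let the fingers close. It gives the time, the measured TCP pose, the force and the opening at its end, in the units of the state.
- robot.get_obs(): the state, without advancing time (a new reading comes with each control period).
- robot.snapshot(name): name is "scene" or "top" or "wrist"; returns a dict with "frame" (384x512x3 uint8, blue, green, red), "z_map" (384x512 float32, m along the optical axis (not along the pixel's ray), 0 where there is no reading), "vfov" (degrees; the focal length in pixels is half the picture's height over the tangent of half this angle, whatever the lens; pixels are square), "cx", "cy" (the principal point, pixels), "distortion" ([k1, k2, p1, p2, k3] as OpenCV has them; the pictures are not rectified), "extrinsics" (4x4, takes a point from world to camera coordinates); the wrist camera has in their place "mount" (4x4, takes a point from camera to tool coordinates, whose origin is the TCP and whose axes are the flange's). Camera axes: x right, y up, looking along -z (the intrinsics and any distortion apply to the point x, -y, -z); pixel columns grow to the right and rows downward; lengths in m; the calibration is good to about 2 mm. A picture is of the moment at which its call begins: read the wrist's pose just before it.
- robot.close_job(): hands the job in, once; it reports no verdict.
Trained networks look in the newest picture that a camera, given by its name, has taken for a name from the list of things; names that differ only in an ending like _2 or _b are one class to them, and where a whole thing is asked for, a point or a joint stands for the part that bears it (a point fixed in the world has none). Each returns a list of dicts, best first, with "conf" (0 to 1); they miss things now and then, are a little off and sometimes report something else, mostly with a low value. They report only what shows in the picture. A call takes as long as a camera call.
- robot.outline_of(camera, query): "mask" (384x512 bool, what is visible of it) and "centre" ([column, row] as shares, 0 to 1, of the picture: columns of its width, rows of its height, amid what is visible of it).
- robot.tip_of(camera, query): "centre" ([column, row] as shares, 0 to 1, of the picture: columns of its width, rows of its height: a listed point, or the origin of a listed thing).
The state is a dict: "time_s": time; "joint_positions": joint angles; "dq": joint speeds; "joint_torque": joint torques, N m; "ee_pos": TCP position; "ee_rot": TCP orientation; "wrist_force": force on the tool from outside, world axes, zero at the start; "wrist_torque": the same for the moment, N m; "opening": opening from 0.0 (shut) to 1.0 (fully open).
Only numpy, scipy, OpenCV 4.12 (cv2) and the standard library are available. Lean on these libraries where they do the work, as an engineer would, in place of code of your own. Each camera call takes 0.05 s, during which the arm holds its last target.

## Working session

There is one attempt and no reset: what is moved stays moved. The work goes in short steps, Python scripts to look and compute and a tool call to move; the robot and the scene stay as the last step left them, time stands still between calls to the robot, and variables do not carry over. Pictures are saved under pics/ and viewed, and the job is handed in when it is done.

Besides the shell and the picture viewer there is one more tool, called after "Emit:" as a command line: name --argument value ..., lists and objects as JSON in quotes. send_rows: Moves the arm, as the interface text tells. Shifts and turns lie within -1 to 1; 1 stands for 100 mm of shift or pi rad of turn. Its arguments: {"type":"object","properties":{"steps":{"type":"array"},"jaw":{"type":"number"},"grip_force":{"type":"number"}},"required":["steps"]}

```bash
mkdir -p pics; cat > h.py <<'E'
import numpy as np, cv2, json
from workcell import robot
def snap(n,save=None):
    o=robot.get_obs(); s=robot.snapshot(n)
    s['f']=192/np.tan(np.radians(s['vfov'])/2)
    if 'extrinsics' in s and s['extrinsics'] is not None: s['c2w']=np.linalg.inv(np.array(s['extrinsics']))
    else:
        T=np.eye(4);T[:3,:3]=np.array(o['ee_rot']);T[:3,3]=o['ee_pos']; s['c2w']=T@np.array(s['mount'])
    s['K']=np.array([[s['f'],0,s['cx']],[0,s['f'],s['cy']],[0,0,1]])
    s['D']=np.array(s['distortion'],float)
    if save: cv2.imwrite('pics/'+save+'.png',s['frame'])
    return s
def ray(s,px):
    u=cv2.undistortPoints(np.array([[px]],float),s['K'],s['D'])[0,0]
    return s['c2w'][:3,3], s['c2w'][:3,:3]@np.array([u[0],-u[1],-1.])
def atz(s,px,z):
    o,d=ray(s,px); return o+d*(z-o[2])/d[2]
def atdepth(s,px,dep=None):
    if dep is None: dep=s['z_map'][int(px[1]),int(px[0])]
    o,d=ray(s,px); return o+d*dep
def cloud(s,mask=None):
    v,u=np.nonzero((s['z_map']>0)&(mask if mask is not None else True))
    p=cv2.undistortPoints(np.stack([u,v],1).astype(float)[:,None],s['K'],s['D'])[:,0]
    d=s['z_map'][v,u][:,None]
    P=np.c_[p[:,0],-p[:,1],-np.ones(len(p))]*d
    return P@s['c2w'][:3,:3].T+s['c2w'][:3,3],u,v
def proj(s,P):
    P=np.atleast_2d(P).astype(float); w=np.linalg.inv(s['c2w']); c=P@w[:3,:3].T+w[:3,3]
    c=c*[1,-1,-1]
    return cv2.projectPoints(c[:,None],np.zeros(3),np.zeros(3),s['K'],s['D'])[0][:,0]
def px(c): return [c[0]*512,c[1]*384]
def st():
    o=robot.get_obs(); print('t',round(o['time_s'],2),'p',np.round(o['ee_pos'],4),'x',np.round(np.array(o['ee_rot'])[:,0],3),'z',np.round(np.array(o['ee_rot'])[:,2],3),'F',np.round(o['wrist_force'],2),'op',round(o['opening'],3),'q',np.round(o['joint_positions'],3)); return o
E
python3 - <<'E'
from h import *
st()
for n in ['scene','top','wrist']:
    s=snap(n,n+'0'); print(n,s['vfov'],s['cx'],s['cy'],s['distortion'],np.round(s['c2w'],3).tolist())
    for q in ['packer','holder','rod','spool1','coat_button','pin_tin','tape','cone','carton','screwdriver','ruler','jam_nut','tab','screw']:
        r=robot.outline_of(n,q)
        print(q,[(round(x['conf'],2),np.round(px(x['centre'])).tolist(),int(x['mask'].sum())) for x in r[:6]])
    for q in ['tube_mouth','nut_pin','screw_head','holder_in','rod','spool1','tab','packer','holder']:
        r=robot.tip_of(n,q)
        print(' tip',q,[(round(x['conf'],2),np.round(px(x['centre'])).tolist()) for x in r[:6]])
E
```

```text
t 0.0 p [0.2539 0.5704 0.2215] x [ 0.914 -0.407  0.   ] z [-0.001 -0.002 -1.   ] F [ 0.69  0.68 -0.77] op 1.002 q [ 1.411  0.386  0.007 -0.    -1.194 -0.259]
scene 50.871304075577605 264.65859507127936 191.23333660181078 [0.00918722 0.         0.         0.         0.        ] [[-0.757, -0.461, 0.463, 1.03], [0.653, -0.543, 0.527, 0.514], [0.009, 0.702, 0.712, 0.838], [0.0, 0.0, 0.0, 1.0]]
packer [(0.84, [238.0, 190.0], 2840), (0.68, [270.0, 280.0], 872)]
holder [(0.96, [273.0, 278.0], 791)]
rod [(0.62, [274.0, 250.0], 298)]
spool1 [(0.7, [381.0, 270.0], 131), (0.64, [354.0, 294.0], 160)]
coat_button []
pin_tin [(0.81, [315.0, 196.0], 430), (0.6, [358.0, 265.0], 127)]
tape [(0.64, [315.0, 200.0], 409), (0.53, [244.0, 153.0], 211)]
cone [(0.8, [197.0, 239.0], 713)]
carton [(0.68, [353.0, 291.0], 150), (0.67, [355.0, 370.0], 2561), (0.64, [237.0, 190.0], 2927)]
screwdriver [(0.5, [221.0, 125.0], 204)]
ruler [(0.74, [432.0, 277.0], 1225)]
jam_nut [(0.67, [213.0, 166.0], 176)]
tab []
screw [(0.62, [218.0, 160.0], 122)]
 tip tube_mouth [(0.8, [253.0, 168.0])]
 tip nut_pin [(0.61, [212.0, 
[... 1575 characters left out ...]
, [380.0, 233.0])]
 tip tab []
 tip packer [(0.59, [300.0, 189.0]), (0.22, [154.0, 192.0])]
 tip holder [(0.8, [206.0, 157.0])]
wrist 63.913286465564504 254.1078395783734 197.89294799536134 [-0.08146495  0.          0.          0.          0.        ] [[-0.407, 0.876, 0.257, 0.324], [-0.913, -0.391, -0.114, 0.54], [0.0, -0.281, 0.96, 0.384], [0.0, 0.0, 0.0, 1.0]]
packer []
holder []
rod []
spool1 []
coat_button [(0.23, [351.0, 25.0], 4965)]
pin_tin []
tape []
cone []
carton []
screwdriver []
ruler [(0.89, [354.0, 26.0], 5042)]
jam_nut []
tab []
screw []
 tip tube_mouth []
 tip nut_pin []
 tip screw_head []
 tip holder_in []
 tip rod []
 tip spool1 []
 tip tab []
 tip packer []
 tip holder []
```

```bash
python3 - <<'E'
import cv2
for n in ['scene0','top0']:
    i=cv2.imread(f'pics/{n}.png'); cv2.imwrite(f'pics/{n}b.png',cv2.resize(i,(800,600),interpolation=cv2.INTER_CUBIC))
E
```

```text
(no output)
```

View pics/scene0b.png

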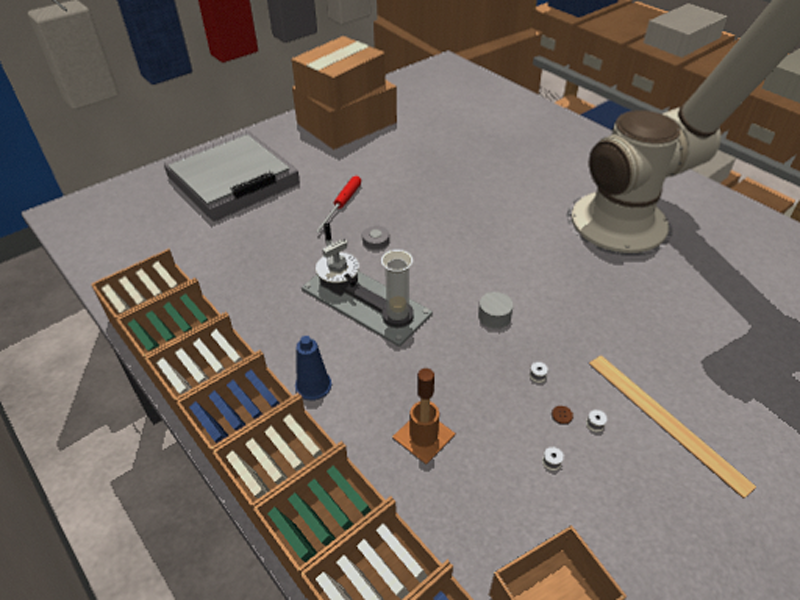

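View pics/top0b.png

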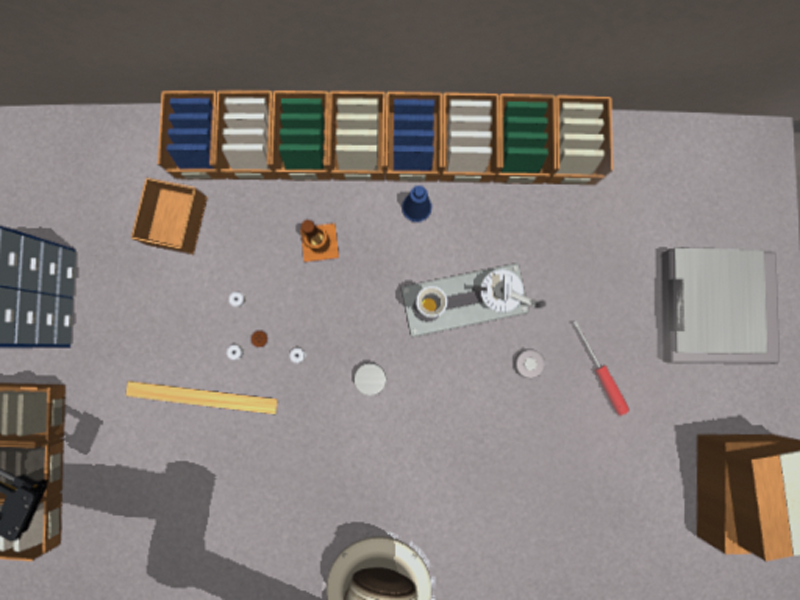

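The pictures show three spools at 800-scale top pixels (236,299), (234,352) and (297,355), with the button among them. The packer is at about (468,298), its nut lever points right to (540,303), and the rod in its holder is at (318,240). The tab is hard to make out at this size. Next I measure positions.

```bash
python3 - <<'E'
from h import *
s=snap('top');
k=512/800
for nm,p,z in [('sA',(236,299),.02),('sB',(234,352),.02),('sC',(297,355),.02),('pin',(540,303),.10),('mouth',(431,302),.146),('screw',(505,287),.106),('dial',(502,291),.054),('button',(260,339),.006),('rodtop',(308,227),.156),('holderrim',(318,240),.065),('tin',(369,379),.035),('cone',(418,190),.115)]:
    p=[p[0]*k,p[1]*k]; print(nm,np.round(atz(s,p,z),4),np.round(atdepth(s,p),4))
for q in ['spool1','holder','packer','rod','tape']:
    for r in robot.outline_of('top',q)[:4]:
        P,u,v=cloud(s,r['mask']); print(q,round(r['conf'],2),np.round(np.median(P,0),3),np.round(np.percentile(P[:,2],[5,50,95]),3))
c=s['frame'][150:230,260:370]; cv2.imwrite('pics/topz.png',cv2.resize(c,(800,582),interpolation=cv2.INTER_CUBIC))
s=snap('scene')
c=s['frame'][130:220,180:290]; cv2.imwrite('pics/scz.png',cv2.resize(c,(733,600),interpolation=cv2.INTER_CUBIC))
k=.64
for nm,p,z in [('sA',(554,454),.02),('sB',(598,417),.02),('sC',(539,370),.02),('pin',(327,224),.10),('mouth',(397,258),.146),('screw',(336,245),.106)]:
    p=[p[0]*k,p[1]*k]; print(nm,np.round(atz(s,p,z),4),np.round(atdepth(s,p),4))
E
```

```text
sA [0.5499 0.2828 0.02  ] [0.55   0.2832 0.0188]
sB [0.4477 0.2834 0.02  ] [0.4477 0.2832 0.0207]
sC [0.4439 0.1617 0.02  ] [0.4439 0.1619 0.0184]
pin [ 0.5434 -0.2836  0.1   ] [ 0.5434 -0.2837  0.0996]
mouth [ 0.5386 -0.0857  0.146 ] [ 0.5465 -0.0916  0.0517]
screw [ 0.5705 -0.2195  0.106 ] [ 0.5704 -0.2193  0.1072]
dial [ 0.5687 -0.224   0.054 ] [ 0.5666 -0.2201  0.0746]
button [0.4736 0.2371 0.006 ] [0.4736 0.2364 0.0091]
rodtop [0.6629 0.1251 0.156 ] [0.6626 0.1248 0.1577]
holderrim [0.6582 0.1203 0.065 ] [0.6604 0.1218 0.0537]
tin [0.4011 0.0224 0.035 ] [0.401  0.0225 0.0327]
cone [ 0.7412 -0.0628  0.115 ] [ 0.7407 -0.0627  0.117 ]
spool1 0.7 [ 0.386 -0.439  0.024] [0.012 0.024 0.028]
spool1 0.62 [0.449 0.281 0.02 ] [0.005 0.02  0.023]
spool1 0.51 [ 0.433 -0.284  0.021] [0.017 0.021 0.024]
spool1 0.43 [0.551 0.283 0.021] [0.018 0.021 0.024]
holder 0.96 [0.654 0.116 0.008] [0.004 0.008 0.065]
packer 0.7 [ 0.552 -0.16   0.014] [0.008 0.014 0.141]
packer 0.37 [0.551 0.28  0.02 ] [0.008 0.02  0.023]
rod 0.55 [0.661 0.125 0.151] [0.021 0.151 0.158]
tape 0.56 [ 0.435 -0.283  0.021] [0.015 0.021 0.024]
tape 0.52 [ 0.544 -0.087  0.049] [0.045 0.049 0.053]
sA [0.5494 0.2839 0.02  ] [0.5489 0.2837 0.0191]
sB [0.448  0.2858 0.02  ] [0.4466 0.2852 0.018 ]
sC [0.4479 0.166  0.02  ] [0.4453 0.1644 0.0164]
pin [ 0.5449 -0.2835  0.1   ] [ 0.5437 -0.2856  0.0981]
mouth [ 0.5389 -0.087   0.146 ] [ 0.5314 -0.0962  0.1355]
screw [ 0.571  -0.2182  0.106 ] [ 0.5694 -0.2209  0.1033]
```

View pics/topz.png

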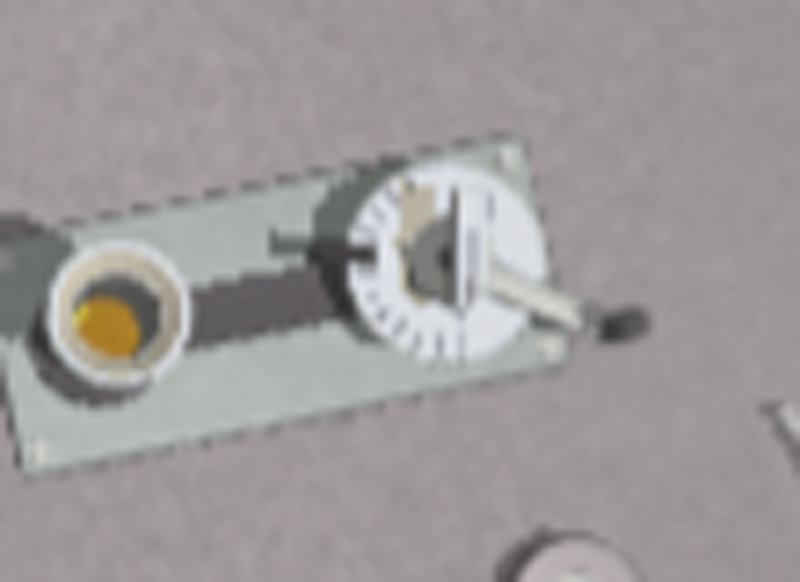

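View pics/scz.png

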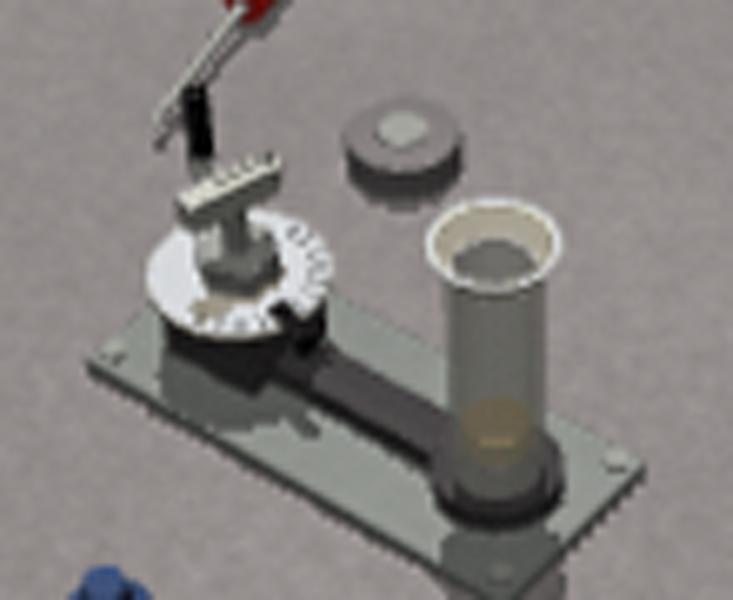

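Emit:
send_rows --steps '[[[0.1, -0.2, 0.2, 0, 0, 0], [0.2, -0.45, 0.4, 0, 0, 0.03], [0.3, -0.7, 0.6, 0, 0, 0.07], [0.35, -1, 0.8, 0, 0, 0.1], [0.35, -1, 0.8, 0, 0, 0.13]]]' --jaw 0

```text
time_s: 4.37
ee_pos: [0.2909, 0.4686, 0.3084]
ee_rot: [[1.0, -0.008, 0.004], [-0.008, -1.0, 0.007], [0.004, -0.007, -1.0]]
wrist_force: [0.1, -0.1, 0.6]
opening: 0.707
```

Emit:
send_rows --steps '[[[0.15, -0.33, 0, 0, 0, 0], [0.3, -0.66, 0, 0, 0, 0], [0.4, -1, 0, 0, 0, 0]]]'

```text
time_s: 4.62
ee_pos: [0.3296, 0.3699, 0.3025]
ee_rot: [[1.0, -0.01, 0.0], [-0.01, -1.0, 0.0], [0.0, -0.0, -1.0]]
wrist_force: [0.8, 0.4, -0.2]
opening: 0.525
```

Emit:
send_rows --steps '[[[0.15, -0.33, 0, 0, 0, 0], [0.3, -0.66, 0, 0, 0, 0], [0.4, -1, 0, 0, 0, 0]]]'

```text
time_s: 4.87
ee_pos: [0.3697, 0.2694, 0.3028]
ee_rot: [[1.0, -0.01, 0.001], [-0.01, -1.0, 0.0], [0.001, -0.0, -1.0]]
wrist_force: [-0.0, -0.4, 0.8]
opening: 0.502
```

Emit:
send_rows --steps '[[[0.15, -0.33, 0, 0, 0, 0], [0.3, -0.66, 0, 0, 0, 0], [0.4, -1, 0, 0, 0, 0]]]'

```text
time_s: 5.12
ee_pos: [0.4098, 0.1694, 0.3029]
ee_rot: [[1.0, -0.01, 0.001], [-0.01, -1.0, 0.001], [0.001, -0.001, -1.0]]
wrist_force: [-0.3, 0.8, -0.1]
opening: 0.501
```

Emit:
send_rows --steps '[[[0.15, -0.33, 0, 0, 0, 0], [0.3, -0.66, 0, 0, 0, 0], [0.4, -1, 0, 0, 0, 0]]]'

```text
time_s: 5.37
ee_pos: [0.4498, 0.0693, 0.3029]
ee_rot: [[1.0, -0.01, 0.001], [-0.01, -1.0, 0.0], [0.001, -0.0, -1.0]]
wrist_force: [1.1, 0.9, 0.2]
opening: 0.5
```

Emit:
send_rows --steps '[[[0.15, -0.33, 0, 0, 0, 0], [0.3, -0.66, 0, 0, 0, 0], [0.4, -1, 0, 0, 0, 0]]]'

```text
time_s: 5.62
ee_pos: [0.4899, -0.0308, 0.3028]
ee_rot: [[1.0, -0.01, 0.001], [-0.01, -1.0, 0.0], [0.001, -0.0, -1.0]]
wrist_force: [0.9, 0.1, -0.2]
opening: 0.499
```

Emit:
send_rows --steps '[[[0, -0.33, 0, 0, 0, 0], [0, -0.66, 0, 0, 0, 0], [0, -1, 0, 0, 0, 0], [0, -1, 0, 0, 0, 0]]]'

```text
time_s: 5.95
ee_pos: [0.4887, -0.1333, 0.3024]
ee_rot: [[1.0, -0.016, -0.001], [-0.016, -1.0, -0.001], [-0.001, 0.001, -1.0]]
wrist_force: [0.6, 0.8, 0.1]
opening: 0.498
```

```bash
python3 - <<'E'
from h import *
st()
s=snap('wrist','w1'); cv2.imwrite('pics/w1b.png',cv2.resize(s['frame'],(800,600),interpolation=cv2.INTER_CUBIC))
for q in ['tube_mouth','nut_pin','screw_head','tab','packer']:
        r=robot.tip_of('wrist',q)
        print(' tip',q,[(round(x['conf'],2),np.round(px(x['centre'])).tolist()) for x in r[:6]])
E
```

```text
t 5.95 p [ 0.4887 -0.1333  0.3024] x [ 1.    -0.016 -0.001] z [-0.001 -0.001 -1.   ] F [0.64 0.79 0.12] op 0.498 q [ 5.500e-02  1.320e-01 -1.370e-01  1.000e-03 -1.303e+00  1.499e+00]
 tip tube_mouth [(0.72, [207.0, 133.0])]
 tip nut_pin [(0.59, [380.0, 123.0]), (0.28, [74.0, 195.0])]
 tip screw_head [(0.89, [329.0, 102.0]), (0.52, [379.0, 124.0])]
 tip tab []
 tip packer [(0.61, [269.0, 114.0])]
```

View pics/w1b.png

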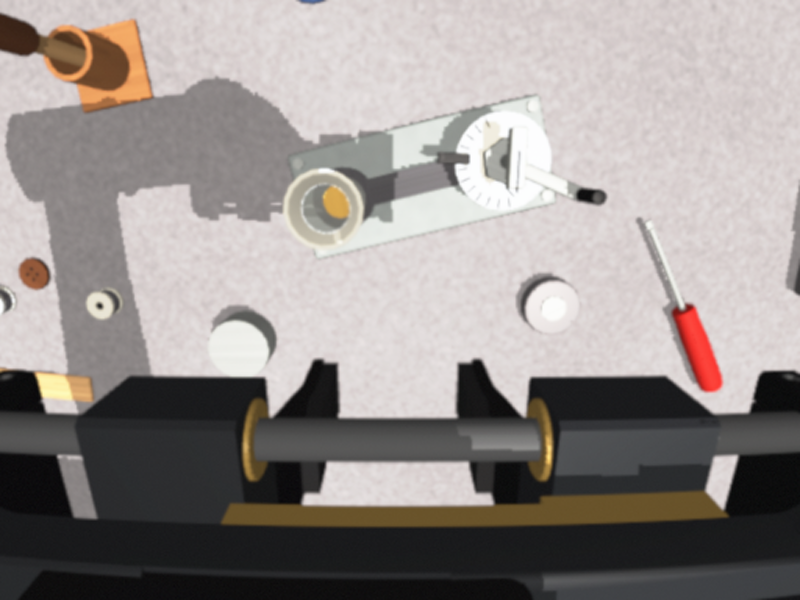

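Emit:
send_rows --steps '[[[0, -0.3, 0, 0, 0, 0], [0, -0.6, -0.2, 0, 0, 0], [0, -0.8, -0.5, 0, 0, 0], [0, -0.8, -0.5, 0, 0, 0], [0, -0.8, -0.5, 0, 0, 0]]]'

```text
time_s: 6.67
ee_pos: [0.4885, -0.2087, 0.2511]
ee_rot: [[1.0, -0.01, -0.004], [-0.01, -1.0, 0.0], [-0.004, -0.0, -1.0]]
wrist_force: [0.4, 0.4, 1.3]
opening: 0.5
```

```bash
python3 - <<'E'
from h import *
st()
s=snap('wrist','w2'); c=s['frame'][20:220,130:400]; cv2.imwrite('pics/w2b.png',cv2.resize(c,None,fx=2.9,fy=2.9,interpolation=cv2.INTER_CUBIC))
for q in ['tube_mouth','nut_pin','screw_head']:
        r=robot.tip_of('wrist',q)
        print(' tip',q,[(round(x['conf'],2),np.round(px(x['centre'])).tolist()) for x in r[:6]])
E
```

```text
t 6.67 p [ 0.4885 -0.2087  0.2511] x [ 1.    -0.01  -0.004] z [-0.004  0.    -1.   ] F [0.44 0.39 1.28] op 0.5 q [-0.098  0.207 -0.172  0.    -1.196  1.659]
 tip tube_mouth [(0.64, [110.0, 141.0])]
 tip nut_pin [(0.66, [327.0, 128.0])]
 tip screw_head [(0.55, [266.0, 103.0])]
```

View pics/w2b.png

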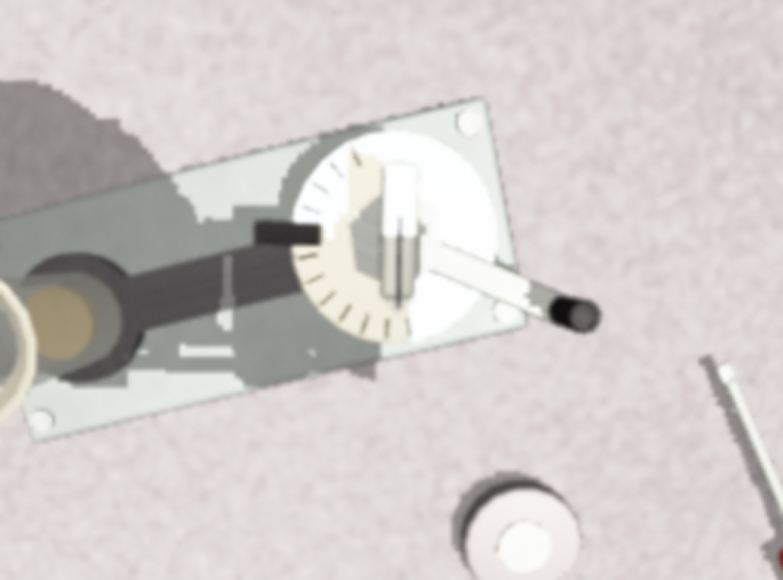

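```bash
python3 - <<'E'
from h import *
s=snap('wrist')
f=lambda x,y:[130+x/2.9,20+y/2.9]
b0=atz(s,f(401,163),.106);b1=atz(s,f(398,308),.106)
print('bar',b0,b1,np.linalg.norm(b1-b0),'axis',b0+(b1-b0)*22/48, 'ang',np.degrees(np.arctan2(*(b1-b0)[[1,0]])))
d=np.array([atz(s,f(*p),.054) for p in [(292,237),(497,237),(395,130),(395,345)]]); print('dial',d[:2].mean(0)[1],d[2:].mean(0)[0],d[0]-d[1],d[2]-d[3])
t0=atz(s,f(320,235),.058);t1=atz(s,f(255,233),.058); print('tab',t0,t1)
print('pin',atz(s,f(580,316),.100), atdepth(s,f(580,316)))
print('hole bolts',[np.round(atz(s,f(*p),.012),4) for p in [(469,122),(509,315),(41,421)]])
print('depth bar',atdepth(s,f(400,200)))
E
```

```text
bar [ 0.59722945 -0.22282683  0.106     ] [ 0.55025493 -0.22187252  0.106     ] 0.046984208412742354 axis [ 0.57569946 -0.22238944  0.106     ] ang 178.83616350345744
dial -0.22273342890879305 0.573711763186914 [0.00055704 0.08005552 0.        ] [ 8.15021603e-02 -7.11275373e-06  0.00000000e+00]
tab [ 0.57575537 -0.19381289  0.058     ] [ 0.57683095 -0.16874982  0.058     ]
pin [ 0.54697243 -0.2857307   0.1       ] [ 0.54689747 -0.2860274   0.09878289]
hole bolts [array([ 0.6232, -0.256 ,  0.012 ]), array([ 0.542 , -0.2753,  0.012 ]), array([ 0.4966, -0.0612,  0.012 ])]
depth bar [ 0.58548635 -0.22248784  0.10640982]
```

Emit:
send_rows --steps '[[[0.1, -0.15, 0, 0, 0, -0.035], [0.2, -0.3, 0, 0, 0, -0.07], [0.3, -0.45, 0, 0, 0, -0.105], [0.4, -0.6, 0, 0, 0, -0.14], [0.59, -0.77, 0, 0, 0, -0.17]]]'

```text
time_s: 7.33
ee_pos: [0.5484, -0.2858, 0.2544]
ee_rot: [[0.853, -0.521, 0.002], [-0.521, -0.853, -0.0], [0.002, -0.001, -1.0]]
wrist_force: [0.0, 0.2, 0.0]
opening: 0.503
```

Emit:
send_rows --steps '[[[0, 0, 0, 0, 0, -0.035], [0, 0, 0, 0, 0, -0.07], [0, 0, 0, 0, 0, -0.105], [0, 0, 0, 0, 0, -0.14], [0, 0, 0, 0, 0, -0.17]]]'

```text
time_s: 7.75
ee_pos: [0.5488, -0.2854, 0.2536]
ee_rot: [[0.469, -0.883, 0.002], [-0.883, -0.469, -0.001], [0.001, -0.001, -1.0]]
wrist_force: [-0.3, -0.0, 0.5]
opening: 0.496
```

Emit:
send_rows --steps '[[[0, 0, 0, 0, 0, -0.035], [0, 0, -0.2, 0, 0, -0.07], [0, 0, -0.4, 0, 0, -0.105], [0, 0, -0.6, 0, 0, -0.14], [0, 0, -0.7, 0, 0, -0.157]]]'

```text
time_s: 8.17
ee_pos: [0.5476, -0.2848, 0.181]
ee_rot: [[-0.005, -1.0, -0.002], [-1.0, 0.005, 0.001], [-0.001, 0.002, -1.0]]
wrist_force: [-0.3, -0.0, -0.3]
opening: 0.505
```

Emit:
send_rows --steps '[[[0, 0, 0, 0, 0, 0], [0, 0, 0, 0, 0, 0]]]'

```text
time_s: 8.33
ee_pos: [0.5487, -0.2857, 0.1832]
ee_rot: [[0.002, -1.0, 0.001], [-1.0, -0.002, -0.001], [0.001, -0.001, -1.0]]
wrist_force: [0.6, -0.5, -0.1]
opening: 0.5
```

```bash
python3 - <<'E'
from h import *
st()
s=snap('wrist','w3'); cv2.imwrite('pics/w3b.png',cv2.resize(s['frame'],(800,600),interpolation=cv2.INTER_CUBIC))
s=snap('scene'); c=s['frame'][80:220,160:330]; cv2.imwrite('pics/s3b.png',cv2.resize(c,None,fx=4,fy=4,interpolation=cv2.INTER_CUBIC))
E
```

```text
t 8.33 p [ 0.5487 -0.2857  0.1832] x [ 0.002 -1.     0.001] z [ 0.001 -0.001 -1.   ] F [ 0.6  -0.49 -0.08] op 0.5 q [-2.180e-01  4.020e-01 -6.700e-02  1.000e-03 -1.101e+00  2.200e-01]
```

View pics/w3b.png

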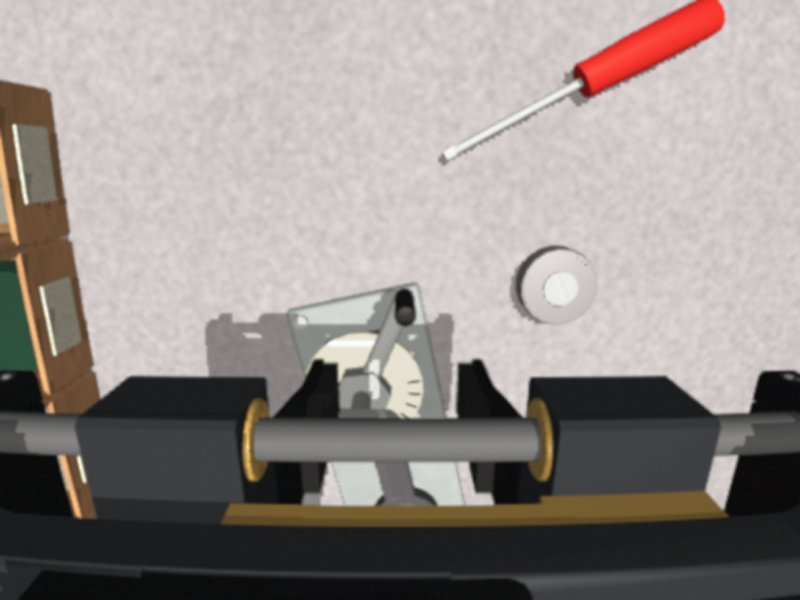

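View pics/s3b.png

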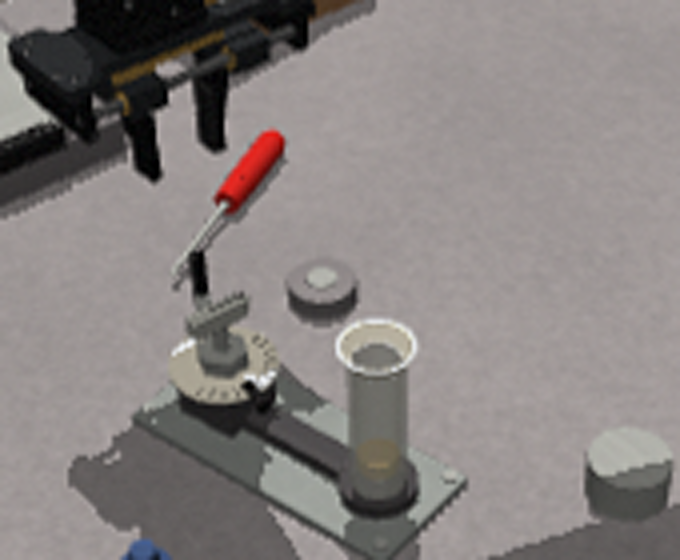

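```bash
python3 - <<'E'
from h import *
s=snap('wrist')
print(atz(s,[405*.64,314*.64],.100))
E
```

```text
[ 0.54491298 -0.28882719  0.1       ]
```

Emit:
send_rows --steps '[[[-0.02, -0.01, -0.2, 0, 0, 0], [-0.02, -0.01, -0.4, 0, 0, 0], [-0.02, -0.01, -0.6, 0, 0, 0], [-0.02, -0.01, -0.6, 0, 0, 0]]]'

```text
time_s: 8.82
ee_pos: [0.5441, -0.2861, 0.1195]
ee_rot: [[-0.001, -1.0, -0.006], [-1.0, 0.001, 0.003], [-0.003, 0.006, -1.0]]
wrist_force: [-0.2, 0.2, -0.8]
opening: 0.498
```

Emit:
send_rows --steps '[[[0, 0, -0.2, 0, 0, 0], [0, 0, -0.4, 0, 0, 0], [0, 0, -0.49, 0, 0, 0], [0, 0, -0.49, 0, 0, 0]]]'

```text
time_s: 9.15
ee_pos: [0.5454, -0.2868, 0.0726]
ee_rot: [[-0.001, -1.0, -0.003], [-1.0, 0.001, 0.001], [-0.001, 0.003, -1.0]]
wrist_force: [-0.8, -0.7, 0.1]
opening: 0.496
```

Emit:
send_rows --steps '[[[0, 0, 0, 0, 0, 0], [0, 0, 0, 0, 0, 0], [0, 0, 0, 0, 0, 0], [0, 0, 0, 0, 0, 0], [0, 0, 0, 0, 0, 0]]]' --jaw 1 --grip_force 8

```text
time_s: 9.57
ee_pos: [0.5465, -0.2872, 0.0744]
ee_rot: [[-0.001, -1.0, 0.001], [-1.0, 0.001, -0.0], [0.0, -0.001, -1.0]]
wrist_force: [0.7, -0.9, 0.7]
opening: 0.207
```

Emit:
send_rows --steps '[[[0, 0, 0, 0, 0, 0], [0, 0, 0, 0, 0, 0], [0, 0, 0, 0, 0, 0]]]' --grip_force 20

```text
time_s: 9.82
ee_pos: [0.5452, -0.2873, 0.074]
ee_rot: [[-0.001, -1.0, -0.002], [-1.0, 0.001, -0.0], [0.0, 0.002, -1.0]]
wrist_force: [-4.0, -0.9, 5.2]
opening: 0.13
```

Emit:
send_rows --steps '[[[0.08, -0.03, 0, 0, 0, 0], [0.168, -0.049, 0, 0, 0, 0], [0.255, -0.057, 0, 0, 0, 0], [0.342, -0.054, 0, 0, 0, 0], [0.342, -0.054, 0, 0, 0, 0]]]'

```text
time_s: 10.23
ee_pos: [0.5805, -0.2942, 0.0741]
ee_rot: [[0.0, -1.0, -0.001], [-1.0, -0.0, -0.002], [0.002, 0.001, -1.0]]
wrist_force: [-3.9, -4.9, 4.2]
opening: 0.128
```

Emit:
send_rows --steps '[[[0.087, 0.013, 0, 0, 0, 0], [0.171, 0.038, 0, 0, 0, 0], [0.25, 0.073, 0, 0, 0, 0], [0.326, 0.117, 0, 0, 0, 0], [0.326, 0.117, 0, 0, 0, 0]]]'

```text
time_s: 10.65
ee_pos: [0.6132, -0.2814, 0.0741]
ee_rot: [[0.001, -1.0, -0.001], [-1.0, -0.001, -0.002], [0.002, 0.001, -1.0]]
wrist_force: [-2.8, -0.7, 4.7]
opening: 0.138
```

Emit:
send_rows --steps '[[[0.07, 0.05, 0, 0, 0, 0], [0.131, 0.115, 0, 0, 0, 0], [0.131, 0.115, 0, 0, 0, 0], [0.131, 0.115, 0, 0, 0, 0]]]'

```text
time_s: 10.98
ee_pos: [0.6259, -0.2695, 0.0741]
ee_rot: [[0.0, -1.0, -0.001], [-1.0, -0.0, -0.001], [0.001, 0.001, -1.0]]
wrist_force: [-4.0, -1.2, 4.7]
opening: 0.129
```

Emit:
send_rows --steps '[[[0, 0, 0, 0, 0, 0], [0, 0, 0, 0, 0, 0], [0, 0, 0, 0, 0, 0]]]' --jaw 0

```text
time_s: 11.23
ee_pos: [0.6266, -0.2689, 0.073]
ee_rot: [[-0.001, -1.0, 0.001], [-1.0, 0.001, 0.0], [-0.0, -0.001, -1.0]]
wrist_force: [0.1, -0.2, 0.2]
opening: 0.276
```

Emit:
send_rows --steps '[[[0, 0, 0.2, 0, 0, 0], [0, 0, 0.5, 0, 0, 0], [0, 0, 0.8, 0, 0, 0.035], [-0.1, 0.1, 1, 0, 0, 0.07], [-0.2, 0.2, 1, 0, 0, 0.1]]]'

```text
time_s: 11.65
ee_pos: [0.6094, -0.2501, 0.1789]
ee_rot: [[0.313, -0.95, 0.011], [-0.95, -0.313, -0.003], [0.006, -0.009, -1.0]]
wrist_force: [0.9, -0.6, 1.0]
opening: 0.493
```

Emit:
send_rows --steps '[[[-0.05, 0.1, 0, 0, 0, 0.039], [-0.1, 0.15, 0, 0, 0, 0.078], [-0.2, 0.2, 0, 0, 0, 0.117], [-0.25, 0.25, 0, 0, 0, 0.156], [-0.32, 0.27, 0, 0, 0, 0.19]]]'

```text
time_s: 12.07
ee_pos: [0.5743, -0.2213, 0.1732]
ee_rot: [[0.793, -0.609, 0.001], [-0.609, -0.793, 0.0], [0.0, -0.001, -1.0]]
wrist_force: [1.4, -0.3, 0.4]
opening: 0.497
```

Emit:
send_rows --steps '[[[-0.2, 0, 0, 0, 0, 0.039], [-0.4, 0, 0, 0, 0, 0.078], [-0.6, 0, 0, 0, 0, 0.117], [-0.75, 0, 0, 0, 0, 0.156], [-0.75, 0, 0.2, 0, 0, 0.206], [-0.75, 0, 0.2, 0, 0, 0.206]]]'

```text
$.steps[0]: bad value
```

```bash
python3 - <<'E'
from h import *
st()
E
```

```text
t 12.07 p [ 0.5743 -0.2213  0.1732] x [ 0.793 -0.609  0.   ] z [ 0.001  0.    -1.   ] F [ 1.42 -0.35  0.37] op 0.497 q [-1.060e-01  4.050e-01 -8.800e-02 -1.000e-03 -1.076e+00  1.022e+00]
```

Emit:
send_rows --steps '[[[-0.2, 0, 0, 0, 0, 0.039], [-0.4, 0, 0, 0, 0, 0.078], [-0.6, 0, 0.1, 0, 0, 0.117], [-0.75, 0, 0.3, 0, 0, 0.156], [-0.75, 0, 0.5, 0, 0, 0.195]]]'

```text
time_s: 12.48
ee_pos: [0.4962, -0.2217, 0.2233]
ee_rot: [[0.999, -0.043, -0.003], [-0.043, -0.999, 0.001], [-0.003, -0.001, -1.0]]
wrist_force: [-0.1, 0.7, 0.6]
opening: 0.499
```

Emit:
send_rows --steps '[[[0, 0, 0, 0, 0, 0.006], [0, 0, 0, 0, 0, 0.006], [0, 0, 0, 0, 0, 0.006]]]'

```text
time_s: 12.73
ee_pos: [0.4991, -0.2218, 0.2229]
ee_rot: [[1.0, -0.031, -0.0], [-0.031, -1.0, 0.001], [-0.0, -0.001, -1.0]]
wrist_force: [0.9, -0.0, -0.4]
opening: 0.497
```

```bash
python3 - <<'E'
from h import *
st()
s=snap('wrist','w4'); c=s['frame'][20:220,130:400]; cv2.imwrite('pics/w4b.png',cv2.resize(c,None,fx=2.9,fy=2.9,interpolation=cv2.INTER_CUBIC))
E
```

```text
t 12.73 p [ 0.4991 -0.2218  0.2229] x [ 1.    -0.031 -0.   ] z [-0.     0.001 -1.   ] F [ 0.95 -0.05 -0.38] op 0.497 q [-1.220e-01  2.510e-01 -1.860e-01 -1.000e-03 -1.135e+00  1.662e+00]
```

View pics/w4b.png

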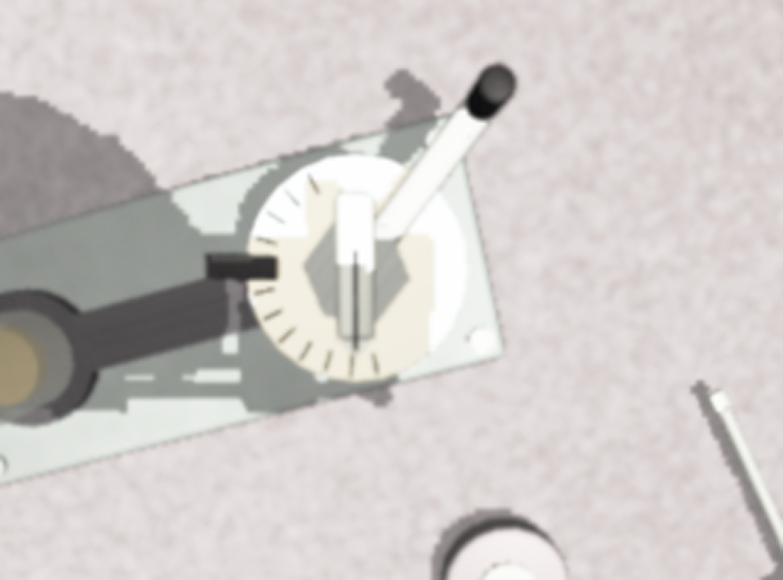

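```bash
python3 - <<'E'
from h import *
s=snap('wrist')
f=lambda x,y:[130+x/2.9,20+y/2.9]
b0=atz(s,f(355,192),.106);b1=atz(s,f(355.5,350),.106)
print('bar',b0,b1,np.linalg.norm(b1-b0),'axis',b0+(b1-b0)*22/48, 'ang',np.degrees(np.arctan2(*(b1-b0)[[1,0]])))
t0=atz(s,f(277,267),.058);t1=atz(s,f(206,266),.058); print('tab',t0,t1)
d=np.array([atz(s,f(*p),.054) for p in [(247,270),(467,270),(355,154),(355,381)]]); dc=np.array([d[2:].mean(0)[0],d[:2].mean(0)[1]]);print('dial',dc,np.degrees(np.arctan2(*((t0+t1)[:2]/2-dc)[::-1])))
print('pin',atz(s,f(496,80),.1))
E
```

```text
bar [ 0.59398858 -0.22340417  0.106     ] [ 0.54741028 -0.22204792  0.106     ] 0.046598035376837516 axis [ 0.57264019 -0.22278256  0.106     ] ang 178.33215183044393
tab [ 0.57262425 -0.19482197  0.058     ] [ 0.57390535 -0.16965012  0.058     ]
dial [ 0.57043911 -0.22306141] 86.04064555566768
pin [ 0.62522478 -0.26604505  0.1       ]
```

Emit:
send_rows --steps '[[[0.2, 0, 0, 0, 0, 0], [0.4, 0, 0, 0, 0, 0], [0.6, 0, -0.1, 0, 0, 0], [0.735, -0.01, -0.3, 0, 0, 0], [0.735, -0.01, -0.5, 0, 0, 0]]]'

```text
time_s: 13.25
ee_pos: [0.5753, -0.2232, 0.1717]
ee_rot: [[1.0, -0.029, 0.001], [-0.029, -1.0, -0.0], [0.001, 0.0, -1.0]]
wrist_force: [-0.5, -0.8, -0.1]
opening: 0.503
```

Emit:
send_rows --steps '[[[0, 0, -0.2, 0, 0, 0], [0, 0, -0.4, 0, 0, 0], [0, 0, -0.6, 0, 0, 0], [0, 0, -0.8, 0, 0, 0], [0, 0, -0.9, 0, 0, 0]]]'

```text
time_s: 13.67
ee_pos: [0.5705, -0.2227, 0.0795]
ee_rot: [[1.0, -0.03, -0.006], [-0.03, -1.0, 0.001], [-0.006, -0.001, -1.0]]
wrist_force: [-0.2, -0.9, 0.2]
opening: 0.499
```

Emit:
send_rows --steps '[[[0, 0, 0, 0, 0, 0], [0, 0, 0, 0, 0, 0], [0, 0, 0, 0, 0, 0], [0, 0, 0, 0, 0, 0], [0, 0, 0, 0, 0, 0]]]' --jaw 1 --grip_force 10

```text
time_s: 14.08
ee_pos: [0.5733, -0.2234, 0.0849]
ee_rot: [[1.0, -0.029, 0.003], [-0.029, -1.0, -0.0], [0.003, 0.0, -1.0]]
wrist_force: [-0.3, 0.1, 0.6]
opening: 0.21
```

Emit:
send_rows --steps '[[[0, 0, 0, 0, 0, 0], [0, 0, 0, 0, 0, 0], [0, 0, 0, 0, 0, 0]]]' --grip_force 25

```text
time_s: 14.33
ee_pos: [0.5732, -0.2224, 0.0847]
ee_rot: [[1.0, -0.029, 0.002], [-0.029, -1.0, 0.001], [0.002, -0.001, -1.0]]
wrist_force: [0.1, 5.5, 4.4]
opening: 0.138
```

Emit:
send_rows --steps '[[[0, 0, 0, 0, 0, -0.025], [0, 0, 0, 0, 0, -0.05], [0, 0, 0, 0, 0, -0.075], [0, 0, 0, 0, 0, -0.1], [0, 0, 0, 0, 0, -0.125]]]'

```text
time_s: 14.75
ee_pos: [0.573, -0.2229, 0.0847]
ee_rot: [[0.911, -0.411, 0.001], [-0.411, -0.911, -0.0], [0.001, -0.0, -1.0]]
wrist_force: [-0.7, 3.0, 3.9]
opening: 0.13
```

Emit:
send_rows --steps '[[[0, 0, 0, 0, 0, -0.025], [0, 0, 0, 0, 0, -0.05], [0, 0, 0, 0, 0, -0.075], [0, 0, 0, 0, 0, -0.1], [0, 0, 0, 0, 0, -0.125]]]'

```text
time_s: 15.17
ee_pos: [0.5727, -0.2235, 0.0847]
ee_rot: [[0.685, -0.729, 0.001], [-0.729, -0.685, -0.001], [0.001, 0.0, -1.0]]
wrist_force: [-2.1, 1.6, 4.9]
opening: 0.137
```

Emit:
send_rows --steps '[[[0, 0, 0, 0, 0, -0.025], [0, 0, 0, 0, 0, -0.05], [0, 0, 0, 0, 0, -0.075], [0, 0, 0, 0, 0, -0.1], [0, 0, 0, 0, 0, -0.125]]]'

```text
time_s: 15.58
ee_pos: [0.5721, -0.2238, 0.0847]
ee_rot: [[0.353, -0.935, -0.001], [-0.935, -0.353, -0.001], [0.001, 0.001, -1.0]]
wrist_force: [-2.7, 0.2, 4.5]
opening: 0.138
```

Emit:
send_rows --steps '[[[0, 0, 0, 0, 0, -0.03], [0, 0, 0, 0, 0, -0.06], [0, 0, 0, 0, 0, -0.09], [0, 0, 0, 0, 0, -0.12], [0, 0, 0, 0, 0, -0.13]]]'

```text
time_s: 16.0
ee_pos: [0.5715, -0.2239, 0.0847]
ee_rot: [[-0.047, -0.999, -0.002], [-0.999, 0.047, -0.001], [0.001, 0.002, -1.0]]
wrist_force: [-4.0, 0.1, 5.3]
opening: 0.136
```

Emit:
send_rows --steps '[[[0, 0, 0, 0, 0, 0], [0, 0, 0, 0, 0, 0], [0, 0, 0, 0, 0, 0], [0, 0, 0, 0, 0, 0]]]'

```text
time_s: 16.33
ee_pos: [0.5715, -0.2238, 0.0847]
ee_rot: [[-0.044, -0.999, -0.002], [-0.999, 0.044, -0.001], [0.001, 0.002, -1.0]]
wrist_force: [-3.8, 0.8, 5.8]
opening: 0.136
```

Emit:
send_rows --steps '[[[0, 0, 0, 0, 0, 0], [0, 0, 0, 0, 0, 0], [0, 0, 0, 0, 0, 0], [0, 0, 0.1, 0, 0, 0]]]' --jaw 0

```text
time_s: 16.67
ee_pos: [0.5711, -0.2229, 0.0916]
ee_rot: [[-0.046, -0.999, -0.004], [-0.999, 0.046, 0.001], [-0.001, 0.004, -1.0]]
wrist_force: [-0.5, 0.0, -0.6]
opening: 0.352
```

Emit:
send_rows --steps '[[[0, 0, 0.2, 0, 0, 0], [0, 0, 0.45, 0, 0, 0], [0, 0, 0.7, 0, 0, 0], [0, 0, 1, 0, 0, 0]]]'

```text
time_s: 17.0
ee_pos: [0.572, -0.2231, 0.1943]
ee_rot: [[-0.045, -0.999, -0.002], [-0.999, 0.045, 0.0], [-0.0, 0.002, -1.0]]
wrist_force: [0.7, -0.1, 0.5]
opening: 0.494
```

Emit:
send_rows --steps '[[[0, 0.25, 0.1, 0, 0, 0], [0, 0.5, 0.28, 0, 0, 0], [0, 0.75, 0.28, 0, 0, 0], [0, 0.75, 0.28, 0, 0, 0], [0, 0.75, 0.28, 0, 0, 0]]]'

```text
time_s: 17.42
ee_pos: [0.5727, -0.1472, 0.2225]
ee_rot: [[-0.043, -0.999, 0.001], [-0.999, 0.043, -0.0], [-0.0, -0.001, -1.0]]
wrist_force: [0.5, -0.2, -0.8]
opening: 0.499
```

```bash
python3 - <<'E'
from h import *
st()
s=snap('wrist','w5'); c=s['frame'][20:220,130:400]; cv2.imwrite('pics/w5b.png',cv2.resize(c,None,fx=2.9,fy=2.9,interpolation=cv2.INTER_CUBIC))
E
```

```text
t 17.42 p [ 0.5727 -0.1472  0.2225] x [-0.043 -0.999 -0.   ] z [ 0.001 -0.    -1.   ] F [ 0.48 -0.25 -0.76] op 0.499 q [ 0.022  0.327 -0.079  0.    -1.163 -0.065]
```

View pics/w5b.png

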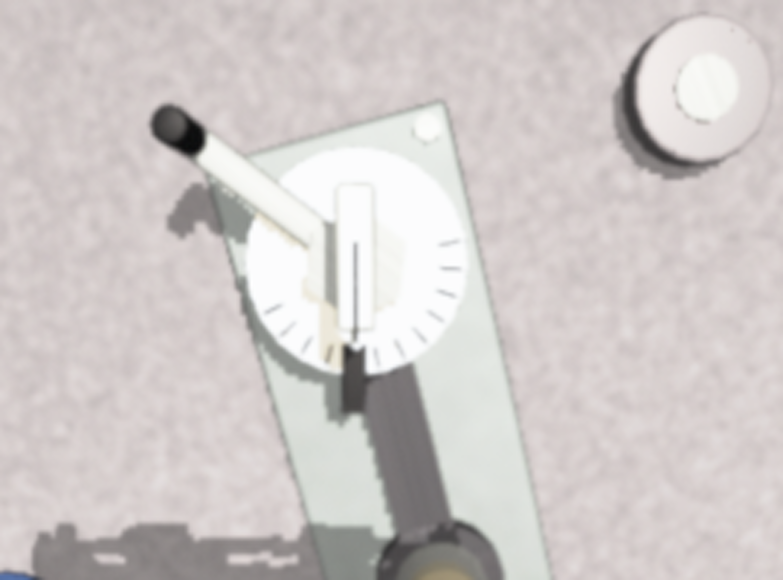

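```bash
python3 - <<'E'
from h import *
s=snap('wrist')
f=lambda x,y:[130+x/2.9,20+y/2.9]
b0=atz(s,f(355.5,183),.106);b1=atz(s,f(355,343),.106)
ax=b0+(b1-b0)*22/48
print('axis',ax,'ang',np.degrees(np.arctan2(*(b1-b0)[[1,0]])))
t0=atz(s,f(355,345),.058);t1=atz(s,f(353.5,412),.058); print('tab',t0,t1,np.degrees(np.arctan2(*(t1-ax)[[1,0]])),np.degrees(np.arctan2(*(t1-t0)[[1,0]])))
print('pin',atz(s,f(174,124),.1))
E
```

```text
axis [ 0.5702009  -0.22489712  0.106     ] ang 87.18831653011976
tab [ 0.57195915 -0.19434256  0.058     ] [ 0.57363394 -0.16997978  0.058     ] 86.4229254903654 86.0674402726416
pin [ 0.62246775 -0.26656336  0.1       ]
```

Emit:
send_rows --steps '[[[0.15, -0.3, 0, 0, 0, 0], [0.3, -0.6, 0, 0, 0, 0], [0.45, -0.9, 0, 0, 0, 0], [0.52, -1, 0, 0, 0, 0]]]'

```text
time_s: 17.85
ee_pos: [0.6251, -0.2529, 0.2202]
ee_rot: [[-0.049, -0.999, -0.001], [-0.999, 0.049, -0.001], [0.001, 0.001, -1.0]]
wrist_force: [0.5, 0.5, -0.5]
opening: 0.499
```

Emit:
send_rows --steps '[[[0, -0.2, 0, 0, 0, 0], [0, -0.2, -0.2, 0, 0, 0], [0, -0.2, -0.5, 0, 0, 0], [0, -0.2, -0.5, 0, 0, 0]]]'

```text
time_s: 18.18
ee_pos: [0.6204, -0.2686, 0.1642]
ee_rot: [[-0.049, -0.999, -0.012], [-0.999, 0.049, 0.005], [-0.004, 0.013, -1.0]]
wrist_force: [-1.0, 0.1, -2.0]
opening: 0.498
```

Emit:
send_rows --steps '[[[0, 0, -0.2, 0, 0, 0], [0, 0, -0.45, 0, 0, 0], [0, 0, -0.7, 0, 0, 0], [0, 0, -0.97, 0, 0, 0], [0, 0, -0.97, 0, 0, 0]]]'

```text
time_s: 18.6
ee_pos: [0.6207, -0.2677, 0.069]
ee_rot: [[-0.047, -0.999, -0.011], [-0.999, 0.047, 0.003], [-0.003, 0.011, -1.0]]
wrist_force: [-0.5, 0.1, -0.7]
opening: 0.497
```

Emit:
send_rows --steps '[[[0, 0, 0, 0, 0, 0], [0, 0, 0, 0, 0, 0], [0, 0, 0, 0, 0, 0], [0, 0, 0, 0, 0, 0], [0, 0, 0, 0, 0, 0]]]' --jaw 1 --grip_force 8

```text
time_s: 19.02
ee_pos: [0.6253, -0.2684, 0.0764]
ee_rot: [[-0.045, -0.999, 0.003], [-0.999, 0.045, -0.001], [0.001, -0.003, -1.0]]
wrist_force: [0.0, 0.1, -0.6]
opening: 0.204
```

Emit:
send_rows --steps '[[[0, 0, 0, 0, 0, 0], [0, 0, 0, 0, 0, 0], [0, 0, 0, 0, 0, 0]]]' --grip_force 25

```text
time_s: 19.27
ee_pos: [0.6257, -0.2684, 0.0758]
ee_rot: [[-0.044, -0.999, 0.003], [-0.999, 0.044, -0.001], [0.001, -0.003, -1.0]]
wrist_force: [0.4, 0.6, 2.4]
opening: 0.129
```

Emit:
send_rows --steps '[[[-0.06, -0.065, 0, 0, 0, 0], [-0.131, -0.115, 0, 0, 0, 0], [-0.207, -0.159, 0, 0, 0, 0], [-0.286, -0.194, 0, 0, 0, 0], [-0.37, -0.219, 0, 0, 0, 0]]]'

```text
time_s: 19.68
ee_pos: [0.5936, -0.2933, 0.0761]
ee_rot: [[-0.044, -0.999, 0.015], [-0.999, 0.044, -0.006], [0.006, -0.015, -1.0]]
wrist_force: [12.4, -11.7, -7.0]
opening: 0.128
```

Emit:
send_rows --steps '[[[-0.087, -0.013, 0, 0, 0, 0], [-0.174, -0.016, 0, 0, 0, 0], [-0.261, -0.008, 0, 0, 0, 0], [-0.349, 0.011, 0, 0, 0, 0], [-0.349, 0.011, 0, 0, 0, 0]]]'

```text
time_s: 20.1
ee_pos: [0.5534, -0.292, 0.0759]
ee_rot: [[-0.046, -0.999, 0.005], [-0.999, 0.046, -0.004], [0.004, -0.005, -1.0]]
wrist_force: [1.8, -9.7, -0.6]
opening: 0.128
```

Emit:
send_rows --steps '[[[-0.04, 0.018, 0, 0, 0, 0], [-0.08, 0.035, 0, 0, 0, 0], [-0.11, 0.05, 0, 0, 0, 0], [-0.11, 0.05, 0, 0, 0, 0]]]'

```text
time_s: 20.43
ee_pos: [0.5446, -0.2881, 0.0759]
ee_rot: [[-0.045, -0.999, 0.008], [-0.999, 0.045, -0.006], [0.006, -0.009, -1.0]]
wrist_force: [6.2, -13.5, -3.9]
opening: 0.131
```

Emit:
send_rows --steps '[[[-0.03, 0.03, 0, 0, 0, 0], [-0.04, 0.04, 0, 0, 0, 0], [-0.04, 0.04, 0, 0, 0, 0]]]'

```text
time_s: 20.68
ee_pos: [0.5445, -0.2876, 0.0762]
ee_rot: [[-0.043, -0.999, 0.017], [-0.999, 0.043, -0.012], [0.012, -0.017, -1.0]]
wrist_force: [11.2, -25.9, -12.2]
opening: 0.132
```

Emit:
send_rows --steps '[[[0.04, -0.04, 0, 0, 0, 0], [0.04, -0.04, 0, 0, 0, 0], [0.04, -0.04, 0, 0, 0, 0], [0.04, -0.04, 0, 0, 0, 0]]]' --jaw 0

```text
time_s: 21.02
ee_pos: [0.5406, -0.2836, 0.0741]
ee_rot: [[-0.045, -0.999, -0.002], [-0.999, 0.045, 0.001], [-0.001, 0.002, -1.0]]
wrist_force: [0.1, -0.3, -0.3]
opening: 0.346
```

Emit:
send_rows --steps '[[[0, 0, 0.2, 0, 0, 0], [0, 0, 0.45, 0, 0, 0], [0, 0, 0.7, 0, 0, 0], [0, 0, 1, 0, 0, 0]]]'

```text
time_s: 21.35
ee_pos: [0.5402, -0.2829, 0.1743]
ee_rot: [[-0.044, -0.999, -0.004], [-0.999, 0.044, 0.002], [-0.001, 0.004, -1.0]]
wrist_force: [0.3, -0.0, 0.2]
opening: 0.49
```

Emit:
send_rows --steps '[[[0.05, 0.3, 0.2, 0, 0, 0], [0.1, 0.6, 0.3, 0, 0, 0], [0.2, 0.9, 0.4, 0, 0, 0], [0.3, 1, 0.5, 0, 0, 0]]]'

```text
time_s: 21.68
ee_pos: [0.571, -0.1804, 0.2257]
ee_rot: [[-0.042, -0.999, -0.0], [-0.999, 0.042, 0.001], [-0.001, 0.0, -1.0]]
wrist_force: [0.5, -1.1, 0.1]
opening: 0.503
```

Emit:
send_rows --steps '[[[0, 0.3, 0, 0, 0, 0], [0, 0.4, 0, 0, 0, 0], [0, 0.4, 0, 0, 0, 0], [0, 0.4, 0, 0, 0, 0]]]'

```text
time_s: 22.02
ee_pos: [0.571, -0.1433, 0.2244]
ee_rot: [[-0.043, -0.999, -0.001], [-0.999, 0.043, 0.0], [0.0, 0.001, -1.0]]
wrist_force: [-0.9, -1.0, 0.1]
opening: 0.504
```

```bash
python3 - <<'E'
from h import *
st()
s=snap('wrist','w6'); c=s['frame'][20:220,130:400]; cv2.imwrite('pics/w6b.png',cv2.resize(c,None,fx=2.9,fy=2.9,interpolation=cv2.INTER_CUBIC))
s=snap('top','t6'); 
for r in robot.tip_of('top','spool1'): print(r['conf'],px(r['centre']),atz(s,px(r['centre']),0.0))
for r in robot.outline_of('top','spool1'):
  P,u,v=cloud(s,r['mask']); P=P[P[:,2]>.012]; print(round(r['conf'],2),len(P),np.round(P.mean(0),4), np.round((P.max(0)+P.min(0))/2,4))
E
```

```text
t 22.02 p [ 0.571  -0.1433  0.2244] x [-0.043 -0.999  0.   ] z [-0.001  0.    -1.   ] F [-0.89 -0.99  0.14] op 0.504 q [ 0.029  0.322 -0.081 -0.    -1.168 -0.072]
0.63 [193.024, 225.60000000000002] [0.44863336 0.15623434 0.        ]
0.48 [153.088, 225.984] [0.44551633 0.27878857 0.        ]
0.48 [152.6784, 194.9952] [0.5404149  0.28305445 0.        ]
0.66 69 [0.4449 0.1633 0.0208] [0.4445 0.1634 0.0194]
0.55 63 [0.4491 0.2817 0.0203] [0.4486 0.2823 0.0191]
```

View pics/w6b.png

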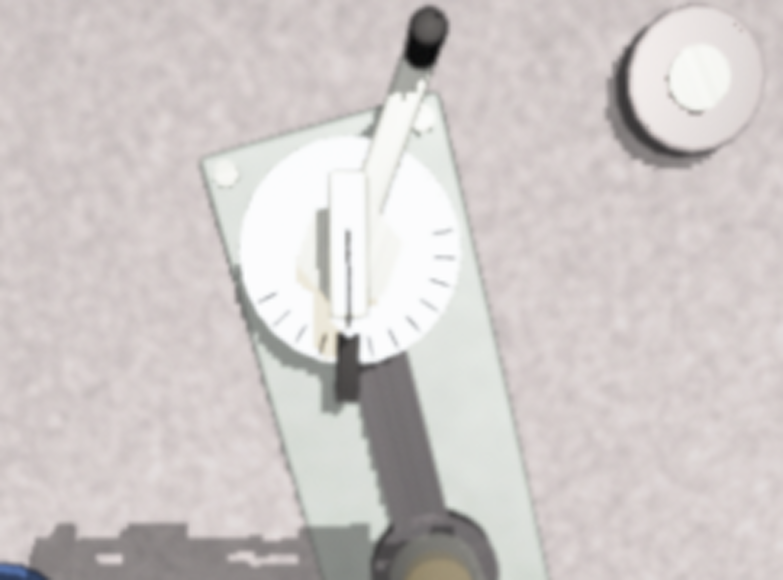

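View pics/t6.png

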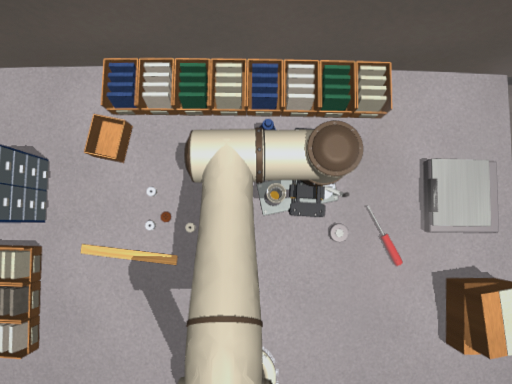

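```bash
python3 - <<'E'
from h import *
s=snap('wrist')
f=lambda x,y:[130+x/2.9,20+y/2.9]
b0=atz(s,f(349,170),.106);b1=atz(s,f(348,332),.106); ax=b0+(b1-b0)*22/48
p=atz(s,f(430,24),.1)
print('pin',p,'axis',ax,np.linalg.norm((p-ax)[:2]),np.degrees(np.arctan2(*(p-ax)[[1,0]])),np.degrees(np.arctan2(*(b1-b0)[[1,0]])))
E
```

```text
pin [ 0.54352182 -0.28801486  0.1       ] axis [ 0.57051486 -0.22536402  0.106     ] 0.06821841623811224 -113.30874241841443 86.79032759056705
```

Emit:
send_rows --steps '[[[-0.1, 0.35, 0.15, 0, 0, 0], [-0.2, 0.7, 0.3, 0, 0, 0], [-0.3, 1, 0.4, 0, 0, 0], [-0.3, 1, 0.4, 0, 0, 0]]]'

```text
time_s: 22.6
ee_pos: [0.5416, -0.0412, 0.2675]
ee_rot: [[-0.041, -0.999, 0.005], [-0.999, 0.042, 0.001], [-0.001, -0.005, -1.0]]
wrist_force: [-0.7, -0.6, -0.5]
opening: 0.501
```

Emit:
send_rows --steps '[[[0, 0.3, 0, 0, 0, 0], [0, 0.3, 0, 0, 0, 0], [0, 0.3, 0, 0, 0, 0]]]'

```text
time_s: 22.85
ee_pos: [0.5416, -0.0138, 0.2644]
ee_rot: [[-0.044, -0.999, -0.0], [-0.999, 0.044, -0.0], [0.0, 0.0, -1.0]]
wrist_force: [-0.8, 0.2, -0.6]
opening: 0.497
```

```bash
python3 - <<'E'
from h import *
st()
s=snap('wrist','w7'); c=s['frame'][20:220,130:400]; cv2.imwrite('pics/w7b.png',cv2.resize(c,None,fx=2.9,fy=2.9,interpolation=cv2.INTER_CUBIC))
for r in robot.tip_of('wrist','tube_mouth'): print(r['conf'],px(r['centre']),atz(s,px(r['centre']),.146))
E
```

```text
t 22.85 p [ 0.5416 -0.0138  0.2644] x [-0.044 -0.999  0.   ] z [-0. -0. -1.] F [-0.77  0.2  -0.61] op 0.497 q [ 0.274  0.215 -0.128  0.    -1.229 -0.318]
0.86 [249.1904, 110.89920000000001] [ 0.54217945 -0.08912532  0.146     ]
```

View pics/w7b.png

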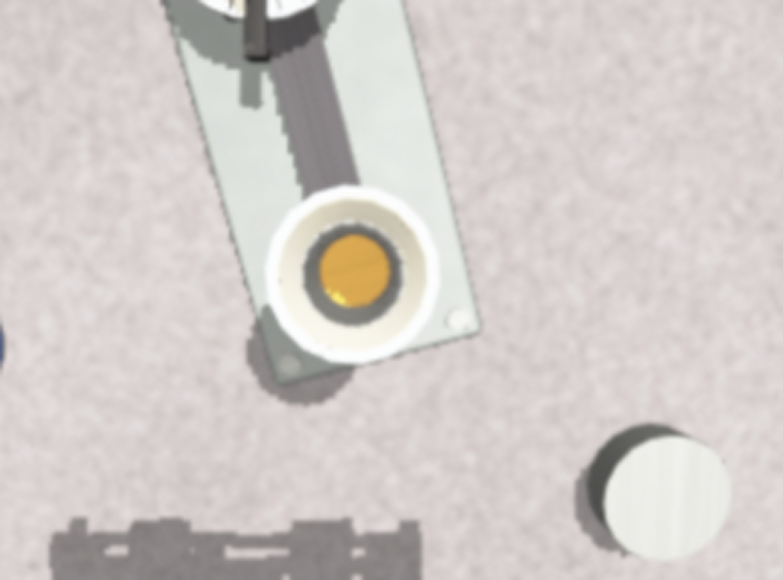

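```bash
python3 - <<'E'
from h import *
s=snap('wrist')
f=lambda x,y:[130+x/2.9,20+y/2.9]
print(atz(s,f(352.5,274),.146),atz(s,f(352,274),.134),atz(s,f(354.5,271.5),.048), np.linalg.norm(atz(s,f(266,274),.146)-atz(s,f(439,274),.146)))
E
```

```text
[ 0.54009458 -0.08694359  0.146     ] [ 0.54035272 -0.08673839  0.134     ] [ 0.54004076 -0.0861703   0.048     ] 0.052650190952250854
```

Emit:
send_rows --steps '[[[-0.1, 0.35, 0, 0, 0, 0], [-0.2, 0.7, 0, 0, 0, 0], [-0.25, 1, 0, 0, 0, 0]]]'

```text
time_s: 23.25
ee_pos: [0.516, 0.0858, 0.2644]
ee_rot: [[-0.048, -0.999, -0.001], [-0.999, 0.048, -0.0], [0.0, 0.001, -1.0]]
wrist_force: [1.4, -0.7, -0.0]
opening: 0.505
```

Emit:
send_rows --steps '[[[-0.1, 0.35, 0, 0, 0, 0], [-0.2, 0.7, 0, 0, 0, 0], [-0.25, 1, 0, 0, 0, 0]]]'

```text
time_s: 23.5
ee_pos: [0.491, 0.1867, 0.2646]
ee_rot: [[-0.046, -0.999, -0.0], [-0.999, 0.046, 0.0], [-0.0, 0.0, -1.0]]
wrist_force: [0.3, -0.2, -0.1]
opening: 0.498
```

Emit:
send_rows --steps '[[[-0.1, 0.35, 0, 0, 0, 0], [-0.2, 0.7, 0, 0, 0, 0], [-0.3, 1, 0, 0, 0, 0], [-0.3, 1, 0, 0, 0, 0], [-0.3, 1, 0, 0, 0, 0]]]'

```text
time_s: 23.92
ee_pos: [0.4616, 0.2865, 0.264]
ee_rot: [[-0.044, -0.999, -0.001], [-0.999, 0.044, -0.001], [0.001, 0.001, -1.0]]
wrist_force: [0.5, -0.7, 0.4]
opening: 0.496
```

```bash
python3 - <<'E'
from h import *
st()
s=snap('wrist','w8'); cv2.imwrite('pics/w8b.png',cv2.resize(s['frame'],(800,600),interpolation=cv2.INTER_CUBIC))
for r in robot.outline_of('wrist','spool1'):
  P,u,v=cloud(s,r['mask']); print(round(r['conf'],2),px(r['centre']),len(P),atz(s,[u.mean(),v.mean()],.012),np.round(np.percentile(P[:,2],[5,50,95]),4))
E
```

```text
t 23.92 p [0.4616 0.2865 0.264 ] x [-0.044 -0.999  0.001] z [-0.001 -0.001 -1.   ] F [ 0.52 -0.68  0.38] op 0.496 q [ 0.854  0.218 -0.124  0.    -1.229 -0.898]
0.87 [262.4, 163.8912] 367 [0.44748687 0.28383258 0.012     ] [0.0025 0.019  0.0202]
0.78 [191.2832, 168.0] 383 [0.55029417 0.28346088 0.012     ] [0.0014 0.019  0.0204]
0.66 [94.208, 54.6048] 2906 [0.66284    0.12827119 0.012     ] [0.0039 0.0077 0.0642]
0.55 [263.1168, 70.50240000000001] 387 [0.44428993 0.16287295 0.012     ] [0.0173 0.0192 0.0205]
```

View pics/w8b.png

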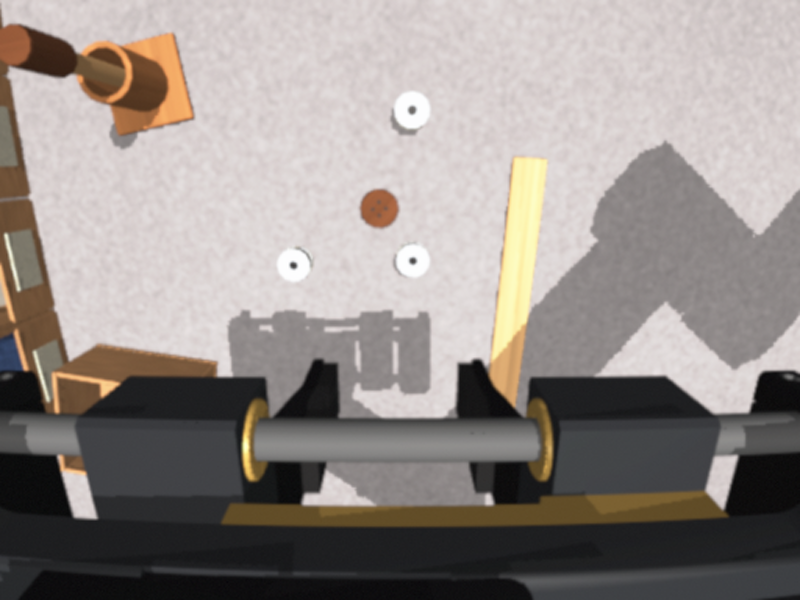

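```bash
python3 - <<'E'
from h import *
s=snap('wrist')
for p in [(293,265),(412,261),(411,110)]: print(atz(s,[p[0]*.64,p[1]*.64],.02))
E
```

```text
[0.55097069 0.28247173 0.02      ]
[0.44872147 0.28392663 0.02      ]
[0.44472482 0.16207806 0.02      ]
```

Emit:
send_rows --steps '[[[-0.13, -0.03, -0.3, 0, 0, 0], [-0.13, -0.03, -0.6, 0, 0, 0], [-0.13, -0.03, -0.9, 0, 0, 0], [-0.13, -0.03, -1, 0, 0, 0]]]'

```text
time_s: 24.4
ee_pos: [0.447, 0.2797, 0.1607]
ee_rot: [[-0.048, -0.999, -0.006], [-0.999, 0.048, -0.005], [0.005, 0.006, -1.0]]
wrist_force: [-0.2, -1.1, 0.4]
opening: 0.5
```

Emit:
send_rows --steps '[[[0, 0, -0.3, 0, 0, 0], [0, 0, -0.6, 0, 0, 0], [0, 0, -0.9, 0, 0, 0], [0, 0, -1, 0, 0, 0], [0, 0, -1, 0, 0, 0]]]'

```text
time_s: 24.82
ee_pos: [0.4482, 0.2812, 0.0627]
ee_rot: [[-0.046, -0.999, -0.003], [-0.999, 0.046, -0.004], [0.004, 0.003, -1.0]]
wrist_force: [-0.6, -0.4, -0.2]
opening: 0.504
```

Emit:
send_rows --steps '[[[0, 0, -0.2, 0, 0, 0], [0, 0, -0.4, 0, 0, 0], [0, 0, -0.5, 0, 0, 0], [0, 0, -0.5, 0, 0, 0], [0, 0, -0.5, 0, 0, 0]]]'

```text
time_s: 25.23
ee_pos: [0.4495, 0.2835, 0.0157]
ee_rot: [[-0.045, -0.999, 0.001], [-0.999, 0.045, 0.001], [-0.001, -0.001, -1.0]]
wrist_force: [0.8, 0.6, -0.8]
opening: 0.501
```

Emit:
send_rows --steps '[[[0, 0, -0.04, 0, 0, 0], [0, 0, -0.04, 0, 0, 0], [0, 0, -0.04, 0, 0, 0]]]'

```text
time_s: 25.48
ee_pos: [0.449, 0.2833, 0.0114]
ee_rot: [[-0.045, -0.999, 0.001], [-0.999, 0.045, 0.001], [-0.001, -0.001, -1.0]]
wrist_force: [0.1, 0.3, -0.0]
opening: 0.501
```

Emit:
send_rows --steps '[[[0, 0, 0, 0, 0, 0], [0, 0, 0, 0, 0, 0], [0, 0, 0, 0, 0, 0], [0, 0, 0, 0, 0, 0], [0, 0, 0, 0, 0, 0]]]' --jaw 1 --grip_force 8

```text
time_s: 25.9
ee_pos: [0.4487, 0.2831, 0.0108]
ee_rot: [[-0.045, -0.999, 0.0], [-0.999, 0.045, 0.0], [-0.0, -0.0, -1.0]]
wrist_force: [0.3, 0.1, 1.6]
opening: 0.316
```

Emit:
send_rows --steps '[[[0, 0, 0, 0, 0, 0], [0, 0, 0, 0, 0, 0], [0, 0, 0.1, 0, 0, 0], [0, 0, 0.2, 0, 0, 0]]]'

```text
time_s: 26.23
ee_pos: [0.4483, 0.2826, 0.0307]
ee_rot: [[-0.045, -0.999, -0.001], [-0.999, 0.045, -0.001], [0.001, 0.001, -1.0]]
wrist_force: [0.9, 0.1, 0.0]
opening: 0.312
```

```bash
python3 - <<'E'
from h import *
st()
s=snap('scene','s9'); c=s['frame'][170:330,270:450]; cv2.imwrite('pics/s9b.png',cv2.resize(c,None,fx=4,fy=3.7,interpolation=cv2.INTER_CUBIC))
E
```

```text
t 26.23 p [0.4483 0.2826 0.0307] x [-0.045 -0.999  0.001] z [-0.001 -0.001 -1.   ] F [0.9  0.07 0.03] op 0.312 q [ 0.869  0.45  -0.456 -0.    -0.666 -0.914]
```

View pics/s9b.png

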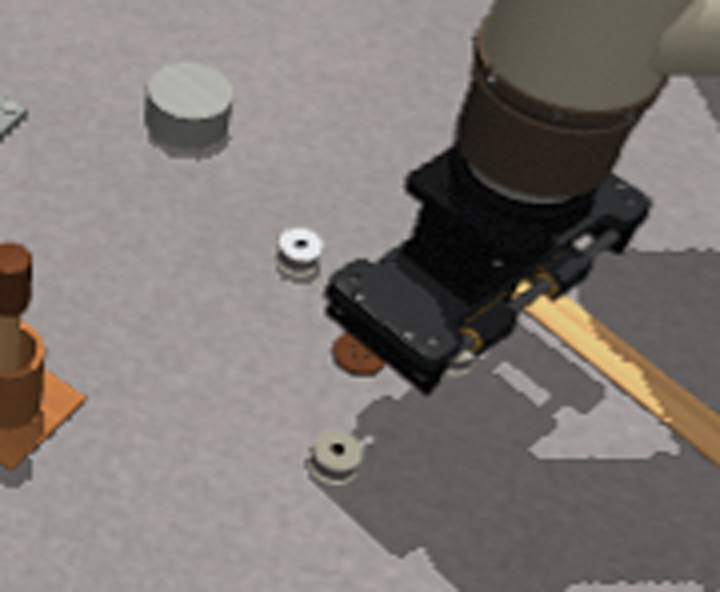

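Emit:
send_rows --steps '[[[0, 0, 0.25, 0, 0, 0], [0, 0, 0.5, 0, 0, 0], [0, 0, 0.75, 0, 0, 0], [0, 0, 1, 0, 0, 0]]]'

```text
time_s: 26.62
ee_pos: [0.4486, 0.2829, 0.1324]
ee_rot: [[-0.045, -0.999, 0.001], [-0.999, 0.045, 0.001], [-0.001, -0.001, -1.0]]
wrist_force: [1.2, 0.7, 0.3]
opening: 0.317
```

Emit:
send_rows --steps '[[[0.05, -0.2, 0.25, 0, 0, 0], [0.1, -0.4, 0.5, 0, 0, 0], [0.15, -0.6, 0.6, 0, 0, 0], [0.2, -0.8, 0.6, 0, 0, 0], [0.25, -1, 0.6, 0, 0, 0]]]'

```text
time_s: 27.03
ee_pos: [0.4741, 0.1824, 0.1925]
ee_rot: [[-0.045, -0.999, 0.003], [-0.999, 0.045, 0.003], [-0.003, -0.003, -1.0]]
wrist_force: [-0.0, -0.7, -0.9]
opening: 0.314
```

Emit:
send_rows --steps '[[[0.05, -0.2, 0, 0, 0, 0], [0.1, -0.4, 0, 0, 0, 0], [0.15, -0.6, 0, 0, 0, 0], [0.2, -0.8, 0, 0, 0, 0], [0.25, -1, 0, 0, 0, 0]]]'

```text
time_s: 27.45
ee_pos: [0.4987, 0.0819, 0.1913]
ee_rot: [[-0.045, -0.999, 0.001], [-0.999, 0.045, 0.001], [-0.001, -0.001, -1.0]]
wrist_force: [0.1, 0.2, -0.1]
opening: 0.314
```

Emit:
send_rows --steps '[[[0.05, -0.2, 0, 0, 0, 0], [0.1, -0.4, 0, 0, 0, 0], [0.15, -0.6, 0, 0, 0, 0], [0.2, -0.8, 0, 0, 0, 0], [0.25, -1, 0, 0, 0, 0]]]'

```text
time_s: 27.87
ee_pos: [0.5237, -0.0181, 0.1913]
ee_rot: [[-0.045, -0.999, 0.001], [-0.999, 0.045, 0.0], [-0.0, -0.001, -1.0]]
wrist_force: [1.0, 0.2, -0.8]
opening: 0.315
```

Emit:
send_rows --steps '[[[0.05, -0.2, 0, 0, 0, 0], [0.1, -0.4, 0, 0, 0, 0], [0.16, -0.6, 0, 0, 0, 0], [0.17, -0.69, 0, 0, 0, 0], [0.17, -0.69, 0, 0, 0, 0]]]'

```text
time_s: 28.28
ee_pos: [0.5406, -0.0875, 0.1908]
ee_rot: [[-0.048, -0.999, 0.0], [-0.999, 0.048, 0.0], [-0.0, -0.0, -1.0]]
wrist_force: [0.1, 0.0, -0.7]
opening: 0.316
```

```bash
python3 - <<'E'
from h import *
st()
s=snap('scene','s10'); c=s['frame'][80:240,170:350]; cv2.imwrite('pics/s10b.png',cv2.resize(c,None,fx=4,fy=3.7,interpolation=cv2.INTER_CUBIC))
s=snap('wrist','w10')
E
```

```text
t 28.28 p [ 0.5406 -0.0875  0.1908] x [-0.048 -0.999 -0.   ] z [ 0.  0. -1.] F [ 0.15  0.04 -0.68] op 0.316 q [ 0.136  0.279 -0.232  0.    -1.059 -0.183]
```

View pics/s10b.png

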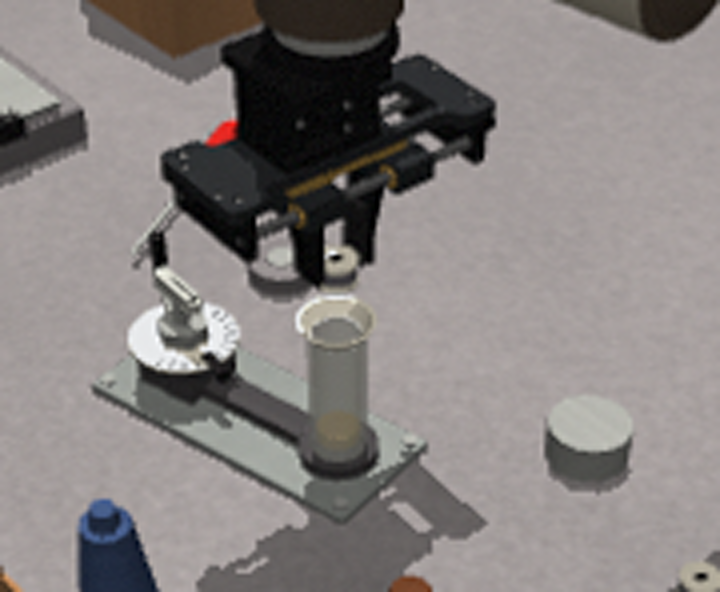

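View pics/w10.png

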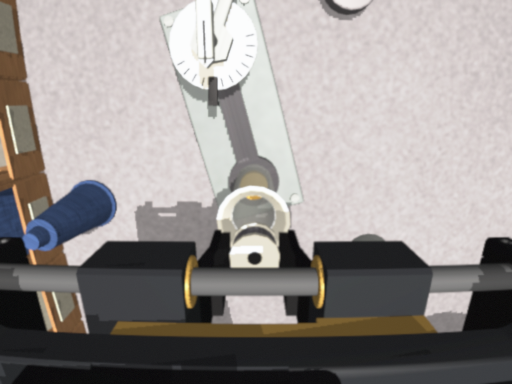

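Emit:
send_rows --steps '[[[0, 0, -0.15, 0, 0, 0], [0, 0, -0.3, 0, 0, 0], [0, 0, -0.4, 0, 0, 0], [0, 0, -0.42, 0, 0, 0], [0, 0, -0.42, 0, 0, 0]]]'

```text
time_s: 28.8
ee_pos: [0.5402, -0.0854, 0.1481]
ee_rot: [[-0.044, -0.999, -0.002], [-0.999, 0.044, -0.0], [0.0, 0.002, -1.0]]
wrist_force: [0.6, -0.8, 0.0]
opening: 0.318
```

```bash
python3 - <<'E'
from h import *
st()
s=snap('scene','s11'); c=s['frame'][80:240,170:350]; cv2.imwrite('pics/s11b.png',cv2.resize(c,None,fx=4,fy=3.7,interpolation=cv2.INTER_CUBIC))
E
```

```text
t 28.8 p [ 0.5402 -0.0854  0.1481] x [-0.044 -0.999  0.   ] z [-0.002 -0.    -1.   ] F [ 0.61 -0.85  0.04] op 0.318 q [ 0.14   0.321 -0.291  0.    -0.961 -0.184]
```

View pics/s11b.png

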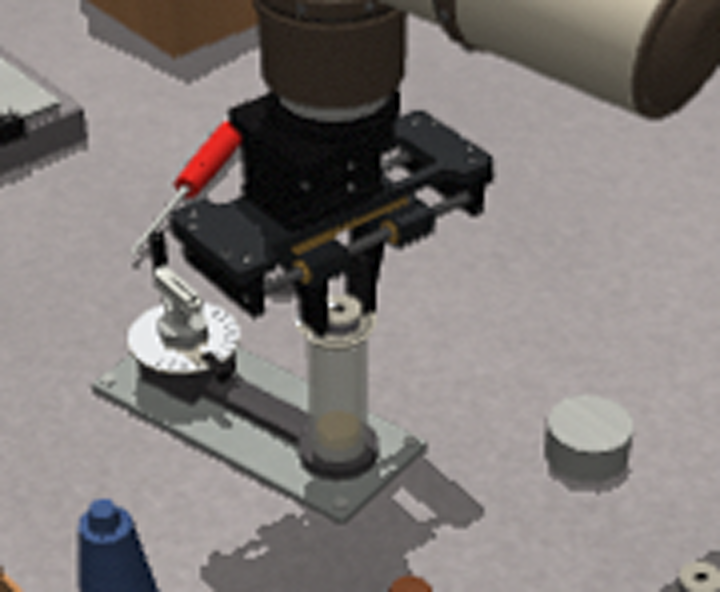

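Centred, with no contact force. I release.

Emit:
send_rows --steps '[[[0, -0.01, 0, 0, 0, 0], [0, -0.01, 0, 0, 0, 0], [0, -0.01, 0, 0, 0, 0], [0, -0.01, 0, 0, 0, 0]]]' --jaw 0

```text
time_s: 29.18
ee_pos: [0.5409, -0.087, 0.1491]
ee_rot: [[-0.045, -0.999, 0.001], [-0.999, 0.045, 0.0], [-0.0, -0.001, -1.0]]
wrist_force: [0.0, -0.3, 0.0]
opening: 0.475
```

Emit:
send_rows --steps '[[[0, 0, 0.2, 0, 0, 0], [0, 0.2, 0.5, 0, 0, 0], [0, 0.5, 1, 0, 0, 0], [0, 0.73, 1, 0, 0, 0], [0, 0.73, 1, 0, 0, 0]]]'

```text
time_s: 29.6
ee_pos: [0.5433, -0.0107, 0.2538]
ee_rot: [[-0.041, -0.999, 0.011], [-0.999, 0.041, 0.002], [-0.003, -0.011, -1.0]]
wrist_force: [-0.5, 0.8, 0.5]
opening: 0.496
```

```bash
python3 - <<'E'
from h import *
st()
s=snap('wrist','w12'); c=s['frame'][20:220,130:400]; cv2.imwrite('pics/w12b.png',cv2.resize(c,None,fx=2.9,fy=2.9,interpolation=cv2.INTER_CUBIC))
E
```

```text
t 29.6 p [ 0.5433 -0.0107  0.2538] x [-0.041 -0.999 -0.003] z [ 0.011  0.002 -1.   ] F [-0.51  0.76  0.54] op 0.496 q [ 2.790e-01  2.180e-01 -1.500e-01  1.000e-03 -1.191e+00 -3.210e-01]
```

View pics/w12b.png

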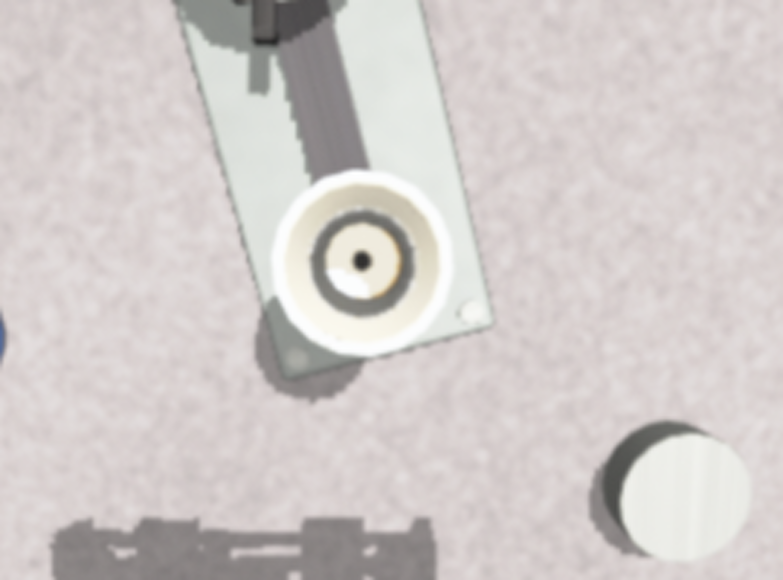

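Emit:
send_rows --steps '[[[-0.1, 0.35, 0, 0, 0, 0], [-0.2, 0.7, 0, 0, 0, 0], [-0.3, 1, 0, 0, 0, 0]]]'

```text
time_s: 29.9
ee_pos: [0.5097, 0.0863, 0.2475]
ee_rot: [[-0.047, -0.999, -0.002], [-0.999, 0.047, -0.001], [0.001, 0.002, -1.0]]
wrist_force: [0.4, -0.8, -0.8]
opening: 0.5
```

Emit:
send_rows --steps '[[[-0.1, 0.35, 0, 0, 0, 0], [-0.2, 0.7, 0, 0, 0, 0], [-0.3, 1, 0, 0, 0, 0]]]'

```text
time_s: 30.15
ee_pos: [0.4796, 0.1868, 0.2476]
ee_rot: [[-0.045, -0.999, -0.001], [-0.999, 0.045, -0.001], [0.001, 0.001, -1.0]]
wrist_force: [-0.2, 0.2, 0.3]
opening: 0.496
```

Emit:
send_rows --steps '[[[-0.15, 0.3, 0, 0, 0, 0], [-0.36, 0.6, 0, 0, 0, 0], [-0.36, 0.6, 0, 0, 0, 0], [-0.36, 0.6, 0, 0, 0, 0], [-0.36, 0.6, 0, 0, 0, 0]]]'

```text
time_s: 30.57
ee_pos: [0.4445, 0.2453, 0.2479]
ee_rot: [[-0.045, -0.999, -0.001], [-0.999, 0.045, -0.001], [0.001, 0.001, -1.0]]
wrist_force: [0.2, -0.4, 1.1]
opening: 0.496
```

```bash
python3 - <<'E'
from h import *
st()
s=snap('wrist','w13'); cv2.imwrite('pics/w13b.png',cv2.resize(s['frame'],(800,600),interpolation=cv2.INTER_CUBIC))
for r in robot.outline_of('wrist','spool1'):
  P,u,v=cloud(s,r['mask']); print(round(r['conf'],2),px(r['centre']),len(P),atz(s,[u.mean(),v.mean()],.018),np.round(np.percentile(P[:,2],[5,50,95]),4))
E
```

```text
t 30.57 p [0.4445 0.2453 0.2479] x [-0.045 -0.999  0.001] z [-0.001 -0.001 -1.   ] F [ 0.2  -0.36  1.12] op 0.496 q [ 0.825  0.166 -0.231 -0.    -1.175 -0.87 ]
0.97 [176.6912, 203.9808] 419 [0.54861506 0.28128606 0.018     ] [0.0018 0.0187 0.0202]
0.78 [248.5248, 104.7168] 458 [0.44371326 0.162296   0.018     ] [-0.0005  0.0191  0.0205]
```

View pics/w13b.png

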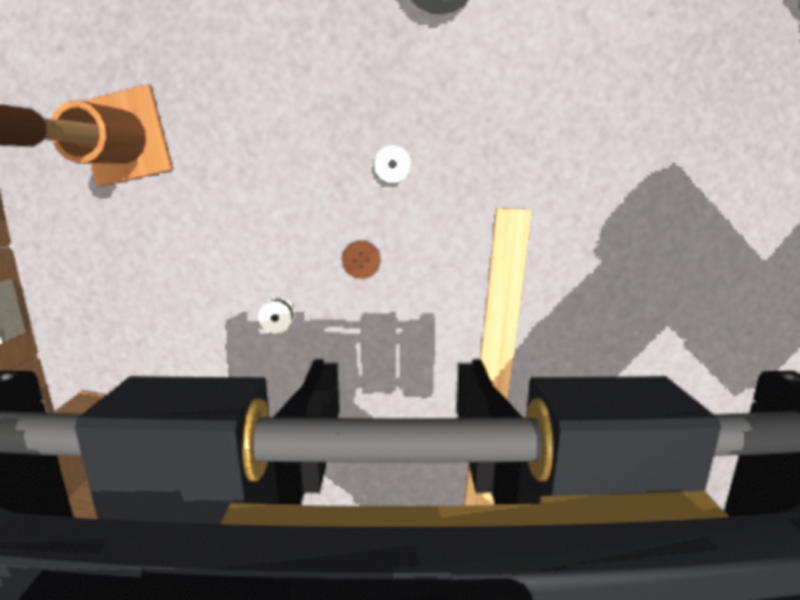

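Emit:
send_rows --steps '[[[0, -0.25, -0.1, 0, 0, 0], [0, -0.5, -0.3, 0, 0, 0], [0, -0.83, -0.5, 0, 0, 0], [0, -0.83, -0.8, 0, 0, 0], [0, -0.83, -1, 0, 0, 0]]]'

```text
time_s: 31.08
ee_pos: [0.444, 0.1597, 0.1468]
ee_rot: [[-0.05, -0.999, -0.002], [-0.999, 0.05, -0.001], [0.001, 0.002, -1.0]]
wrist_force: [0.4, -0.1, 0.3]
opening: 0.504
```

Emit:
send_rows --steps '[[[0, 0, -0.3, 0, 0, 0], [0, 0, -0.6, 0, 0, 0], [0, 0, -0.9, 0, 0, 0], [0, 0, -1, 0, 0, 0], [0, 0, -1, 0, 0, 0]]]'

```text
time_s: 31.5
ee_pos: [0.4432, 0.1603, 0.0457]
ee_rot: [[-0.048, -0.999, -0.006], [-0.999, 0.048, -0.004], [0.005, 0.006, -1.0]]
wrist_force: [0.1, 0.1, 0.1]
opening: 0.498
```

Emit:
send_rows --steps '[[[0, 0, -0.15, 0, 0, 0], [0, 0, -0.3, 0, 0, 0], [0, 0, -0.37, 0, 0, 0], [0, 0, -0.37, 0, 0, 0], [0, 0, -0.37, 0, 0, 0]]]'

```text
time_s: 31.92
ee_pos: [0.4453, 0.1629, 0.0122]
ee_rot: [[-0.045, -0.999, 0.001], [-0.999, 0.045, 0.0], [-0.0, -0.001, -1.0]]
wrist_force: [0.2, 0.9, -0.3]
opening: 0.501
```

Emit:
send_rows --steps '[[[0, 0, -0.01, 0, 0, 0], [0, 0, -0.01, 0, 0, 0], [0, 0, -0.01, 0, 0, 0], [0, 0, -0.01, 0, 0, 0], [0, 0, -0.01, 0, 0, 0]]]' --jaw 1

```text
time_s: 32.33
ee_pos: [0.445, 0.1633, 0.0112]
ee_rot: [[-0.045, -0.999, 0.001], [-0.999, 0.045, 0.001], [-0.001, -0.001, -1.0]]
wrist_force: [-0.6, 0.2, 3.4]
opening: 0.312
```

Emit:
send_rows --steps '[[[0, 0, 0, 0, 0, 0], [0, 0, 0, 0, 0, 0], [0, 0, 0.2, 0, 0, 0], [0, 0, 0.5, 0, 0, 0], [0, 0, 0.8, 0, 0, 0]]]'

```text
time_s: 32.75
ee_pos: [0.4437, 0.1623, 0.0905]
ee_rot: [[-0.045, -0.999, -0.003], [-0.999, 0.045, -0.002], [0.002, 0.003, -1.0]]
wrist_force: [0.7, 0.2, -1.4]
opening: 0.319
```

Emit:
send_rows --steps '[[[0.0, 0, 0.25, 0, 0, 0], [0.1, -0.2, 0.5, 0, 0, 0], [0.2, -0.4, 0.75, 0, 0, 0], [0.3, -0.6, 1, 0, 0, 0], [0.35, -0.8, 1, 0, 0, 0]]]'

```text
time_s: 33.17
ee_pos: [0.4833, 0.0833, 0.1957]
ee_rot: [[-0.043, -0.999, 0.01], [-0.999, 0.043, 0.003], [-0.004, -0.01, -1.0]]
wrist_force: [1.0, 0.4, -0.4]
opening: 0.316
```

Emit:
send_rows --steps '[[[0.1, -0.2, 0, 0, 0, 0], [0.2, -0.4, 0, 0, 0, 0], [0.3, -0.6, 0, 0, 0, 0], [0.4, -0.8, 0, 0, 0, 0], [0.4, -0.9, 0, 0, 0, 0]]]'

```text
time_s: 33.58
ee_pos: [0.5205, -0.0087, 0.1899]
ee_rot: [[-0.047, -0.999, -0.0], [-0.999, 0.047, -0.0], [0.0, 0.0, -1.0]]
wrist_force: [0.9, 0.4, -1.0]
opening: 0.317
```

Emit:
send_rows --steps '[[[0.08, -0.2, 0, 0, 0, 0], [0.16, -0.4, 0, 0, 0, 0], [0.2, -0.6, 0, 0, 0, 0], [0.2, -0.8, 0, 0, 0, 0], [0.2, -0.8, 0, 0, 0, 0]]]'

```text
time_s: 34.0
ee_pos: [0.5389, -0.0891, 0.1898]
ee_rot: [[-0.048, -0.999, -0.002], [-0.999, 0.048, -0.0], [0.0, 0.002, -1.0]]
wrist_force: [-0.2, -0.7, -0.6]
opening: 0.318
```

Emit:
send_rows --steps '[[[0, 0, -0.15, 0, 0, 0], [0, 0, -0.3, 0, 0, 0], [0, 0, -0.42, 0, 0, 0], [0, 0, -0.42, 0, 0, 0], [0, 0, -0.42, 0, 0, 0]]]'

```text
time_s: 34.42
ee_pos: [0.5392, -0.0865, 0.1483]
ee_rot: [[-0.044, -0.999, -0.001], [-0.999, 0.044, 0.0], [0.0, 0.001, -1.0]]
wrist_force: [-0.1, 0.8, -0.5]
opening: 0.316
```

```bash
python3 - <<'E'
from h import *
st()
s=snap('scene','s14'); c=s['frame'][80:240,170:350]; cv2.imwrite('pics/s14b.png',cv2.resize(c,None,fx=4,fy=3.7,interpolation=cv2.INTER_CUBIC))
E
```

```text
t 34.42 p [ 0.5392 -0.0865  0.1483] x [-0.044 -0.999  0.   ] z [-0.001  0.    -1.   ] F [-0.13  0.81 -0.51] op 0.316 q [ 0.138  0.319 -0.292 -0.    -0.96  -0.182]
```

View pics/s14b.png

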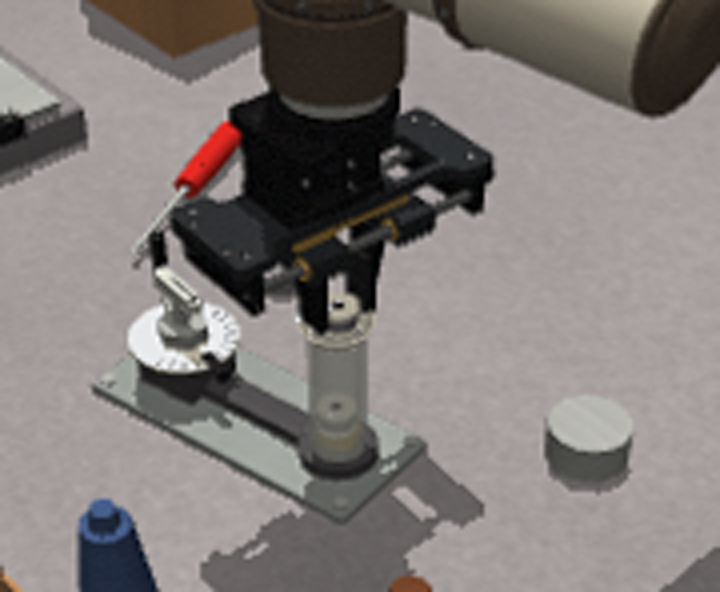

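Emit:
send_rows --steps '[[[0.01, 0, 0, 0, 0, 0], [0.01, 0, 0, 0, 0, 0], [0.01, 0, 0, 0, 0, 0], [0.01, 0, 0, 0, 0, 0]]]' --jaw 0

```text
time_s: 34.8
ee_pos: [0.5407, -0.087, 0.1489]
ee_rot: [[-0.045, -0.999, 0.0], [-0.999, 0.045, 0.0], [-0.0, -0.0, -1.0]]
wrist_force: [-0.0, -0.2, -0.4]
opening: 0.477
```

Emit:
send_rows --steps '[[[0, 0, 0.2, 0, 0, 0], [0, 0.2, 0.5, 0, 0, 0], [0, 0.5, 1, 0, 0, 0], [0, 0.73, 1, 0, 0, 0], [0, 0.73, 1, 0, 0, 0]]]'

```text
time_s: 35.22
ee_pos: [0.5432, -0.0106, 0.2537]
ee_rot: [[-0.041, -0.999, 0.01], [-0.999, 0.041, 0.002], [-0.003, -0.01, -1.0]]
wrist_force: [0.6, -0.5, 0.2]
opening: 0.5
```

```bash
python3 - <<'E'
from h import *
st()
s=snap('wrist','w15'); c=s['frame'][20:220,130:400]; cv2.imwrite('pics/w15b.png',cv2.resize(c,None,fx=2.9,fy=2.9,interpolation=cv2.INTER_CUBIC))
E
```

```text
t 35.22 p [ 0.5432 -0.0106  0.2537] x [-0.041 -0.999 -0.003] z [ 0.01   0.002 -1.   ] F [ 0.55 -0.48  0.15] op 0.5 q [ 2.790e-01  2.190e-01 -1.500e-01  1.000e-03 -1.191e+00 -3.210e-01]
```

View pics/w15b.png

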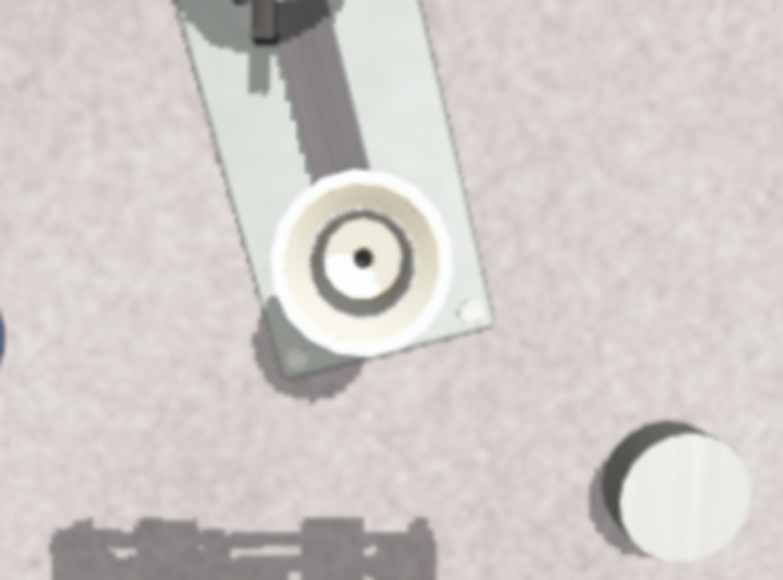

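Emit:
send_rows --steps '[[[0, 0.35, 0, 0, 0, 0], [0, 0.7, 0, 0, 0, 0], [0, 1, 0, 0, 0, 0]]]'

```text
time_s: 35.52
ee_pos: [0.5399, 0.0864, 0.2476]
ee_rot: [[-0.046, -0.999, -0.002], [-0.999, 0.046, -0.0], [0.0, 0.002, -1.0]]
wrist_force: [0.4, 0.4, 1.0]
opening: 0.498
```

Emit:
send_rows --steps '[[[0, 0.35, 0, 0, 0, 0], [0, 0.7, 0, 0, 0, 0], [0, 1, 0, 0, 0, 0]]]'

```text
time_s: 35.77
ee_pos: [0.54, 0.187, 0.2474]
ee_rot: [[-0.045, -0.999, -0.002], [-0.999, 0.045, -0.001], [0.001, 0.002, -1.0]]
wrist_force: [0.4, -1.0, -0.5]
opening: 0.503
```

Emit:
send_rows --steps '[[[0, 0.35, 0, 0, 0, 0], [0, 0.7, 0, 0, 0, 0], [0, 1, 0, 0, 0, 0]]]'

```text
time_s: 36.02
ee_pos: [0.5402, 0.287, 0.2472]
ee_rot: [[-0.045, -0.999, -0.002], [-0.999, 0.045, -0.001], [0.001, 0.002, -1.0]]
wrist_force: [0.3, -0.3, 0.2]
opening: 0.497
```

Emit:
send_rows --steps '[[[0, 0.35, 0, 0, 0, 0], [0, 0.65, 0, 0, 0, 0], [0, 0.65, 0, 0, 0, 0], [0, 0.65, 0, 0, 0, 0]]]'

```text
time_s: 36.35
ee_pos: [0.5401, 0.3514, 0.2464]
ee_rot: [[-0.044, -0.999, -0.003], [-0.999, 0.044, -0.002], [0.003, 0.003, -1.0]]
wrist_force: [-0.2, 0.0, 0.0]
opening: 0.502
```

```bash
python3 - <<'E'
from h import *
st()
s=snap('wrist','w16'); cv2.imwrite('pics/w16b.png',cv2.resize(s['frame'],(800,600),interpolation=cv2.INTER_CUBIC))
for r in robot.outline_of('wrist','spool1'):
  P,u,v=cloud(s,r['mask']); print(round(r['conf'],2),px(r['centre']),len(P),atz(s,[u.mean(),v.mean()],.018),np.round(np.percentile(P[:,2],[5,50,95]),4))
for q in ['rod','holder_in']:
 for r in robot.tip_of('wrist',q): print(q,r['conf'],px(r['centre']),atz(s,px(r['centre']),.006))
E
```

```text
t 36.35 p [0.5401 0.3514 0.2464] x [-0.044 -0.999  0.003] z [-0.003 -0.002 -1.   ] F [-0.25  0.03  0.02] op 0.502 q [ 0.827  0.406  0.101 -0.    -1.269 -0.871]
0.86 [245.4016, 120.88320000000002] 358 [0.5503823  0.28448146 0.018     ] [0.0179 0.0192 0.0207]
```

View pics/w16b.png

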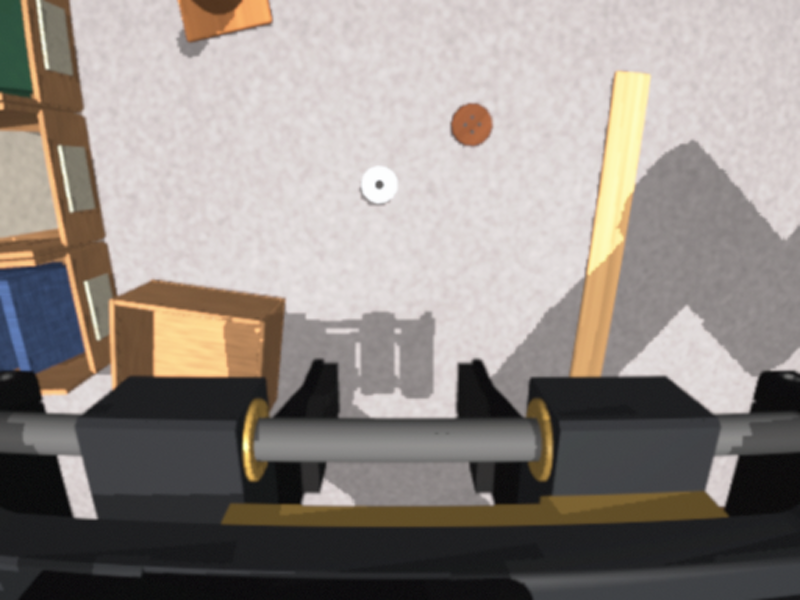

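Emit:
send_rows --steps '[[[0, -0.25, -0.1, 0, 0, 0], [0.1, -0.5, -0.3, 0, 0, 0], [0.1, -0.67, -0.5, 0, 0, 0], [0.1, -0.67, -0.8, 0, 0, 0], [0.1, -0.67, -1, 0, 0, 0]]]'

```text
time_s: 36.97
ee_pos: [0.5501, 0.2809, 0.1471]
ee_rot: [[-0.049, -0.999, -0.002], [-0.999, 0.049, -0.0], [0.0, 0.002, -1.0]]
wrist_force: [0.0, -0.4, -1.3]
opening: 0.499
```

Emit:
send_rows --steps '[[[0, 0, -0.3, 0, 0, 0], [0, 0, -0.6, 0, 0, 0], [0, 0, -0.9, 0, 0, 0], [0, 0, -1, 0, 0, 0], [0, 0, -1, 0, 0, 0]]]'

```text
time_s: 37.38
ee_pos: [0.5492, 0.2817, 0.0459]
ee_rot: [[-0.046, -0.999, -0.005], [-0.999, 0.046, -0.004], [0.004, 0.005, -1.0]]
wrist_force: [0.5, -0.4, -0.4]
opening: 0.5
```

Emit:
send_rows --steps '[[[0, 0, -0.15, 0, 0, 0], [0, 0, -0.3, 0, 0, 0], [0, 0, -0.37, 0, 0, 0], [0, 0, -0.37, 0, 0, 0], [0, 0, -0.37, 0, 0, 0]]]'

```text
time_s: 37.8
ee_pos: [0.5514, 0.2843, 0.0129]
ee_rot: [[-0.045, -0.999, 0.002], [-0.999, 0.045, 0.001], [-0.001, -0.002, -1.0]]
wrist_force: [0.2, 0.5, -0.9]
opening: 0.499
```

Emit:
send_rows --steps '[[[0, 0, -0.02, 0, 0, 0], [0, 0, -0.02, 0, 0, 0], [0, 0, -0.02, 0, 0, 0], [0, 0, -0.02, 0, 0, 0], [0, 0, -0.02, 0, 0, 0]]]' --jaw 1

```text
time_s: 38.22
ee_pos: [0.551, 0.2843, 0.0103]
ee_rot: [[-0.045, -0.999, 0.001], [-0.999, 0.045, 0.001], [-0.001, -0.001, -1.0]]
wrist_force: [-0.4, 0.7, 3.0]
opening: 0.318
```

Emit:
send_rows --steps '[[[0, 0, 0, 0, 0, 0], [0, 0, 0, 0, 0, 0], [0, 0, 0.2, 0, 0, 0], [0, 0, 0.5, 0, 0, 0], [0, 0, 0.8, 0, 0, 0]]]'

```text
time_s: 38.63
ee_pos: [0.5497, 0.2832, 0.0889]
ee_rot: [[-0.045, -0.999, -0.003], [-0.999, 0.045, -0.002], [0.003, 0.003, -1.0]]
wrist_force: [0.4, -0.5, -0.1]
opening: 0.315
```

Emit:
send_rows --steps '[[[0.0, 0, 0.25, 0, 0, 0], [0, -0.2, 0.5, 0, 0, 0], [-0.1, -0.4, 0.75, 0, 0, 0], [-0.1, -0.6, 1, 0, 0, 0], [-0.1, -0.8, 1, 0, 0, 0]]]'

```text
time_s: 39.05
ee_pos: [0.5429, 0.2045, 0.1951]
ee_rot: [[-0.043, -0.999, 0.009], [-0.999, 0.043, 0.004], [-0.005, -0.009, -1.0]]
wrist_force: [1.3, 1.2, 0.3]
opening: 0.312
```

Emit:
send_rows --steps '[[[0, -0.25, 0, 0, 0, 0], [0, -0.5, 0, 0, 0, 0], [0, -0.75, 0, 0, 0, 0], [0, -1, 0, 0, 0, 0]]]'

```text
time_s: 39.38
ee_pos: [0.5401, 0.1028, 0.1892]
ee_rot: [[-0.045, -0.999, -0.001], [-0.999, 0.045, 0.0], [-0.0, 0.001, -1.0]]
wrist_force: [0.1, -0.1, -0.1]
opening: 0.316
```

Emit:
send_rows --steps '[[[0, -0.25, 0, 0, 0, 0], [0, -0.5, 0, 0, 0, 0], [0, -0.75, 0, 0, 0, 0], [0, -1, 0, 0, 0, 0]]]'

```text
time_s: 39.72
ee_pos: [0.5401, 0.0028, 0.1891]
ee_rot: [[-0.045, -0.999, -0.001], [-0.999, 0.045, 0.0], [-0.0, 0.001, -1.0]]
wrist_force: [-0.3, 0.4, 0.1]
opening: 0.314
```

Emit:
send_rows --steps '[[[0, -0.25, 0, 0, 0, 0], [0, -0.5, 0, 0, 0, 0], [0, -0.75, 0, 0, 0, 0], [0, -0.9, 0, 0, 0, 0], [0, -0.9, 0, 0, 0, 0]]]'

```text
time_s: 40.13
ee_pos: [0.54, -0.0884, 0.1889]
ee_rot: [[-0.049, -0.999, -0.001], [-0.999, 0.049, -0.0], [0.0, 0.001, -1.0]]
wrist_force: [0.4, 0.0, -1.2]
opening: 0.318
```

```bash
python3 - <<'E'
from h import *
st()
E
```

```text
t 40.13 p [ 0.54   -0.0884  0.1889] x [-0.049 -0.999  0.   ] z [-0.001 -0.    -1.   ] F [ 0.4   0.01 -1.21] op 0.318 q [ 0.134  0.281 -0.234 -0.    -1.057 -0.183]
```

Emit:
send_rows --steps '[[[0, 0, -0.15, 0, 0, 0], [0, 0, -0.3, 0, 0, 0], [0, 0, -0.4, 0, 0, 0], [0, 0, -0.4, 0, 0, 0], [0, 0, -0.4, 0, 0, 0]]]'

```text
time_s: 40.55
ee_pos: [0.5405, -0.0857, 0.1492]
ee_rot: [[-0.044, -0.999, -0.001], [-0.999, 0.044, -0.0], [0.0, 0.001, -1.0]]
wrist_force: [0.5, -0.1, 0.6]
opening: 0.313
```

Emit:
send_rows --steps '[[[0, 0, 0, 0, 0, 0], [0, 0, 0, 0, 0, 0], [0, 0, 0, 0, 0, 0], [0, 0, 0, 0, 0, 0]]]' --jaw 0

```text
time_s: 40.88
ee_pos: [0.5409, -0.0859, 0.1502]
ee_rot: [[-0.045, -0.999, 0.001], [-0.999, 0.045, 0.0], [-0.0, -0.001, -1.0]]
wrist_force: [0.3, 0.6, -0.6]
opening: 0.479
```

Emit:
send_rows --steps '[[[0, 0, 0.2, 0, 0, 0], [0, 0.2, 0.5, 0, 0, 0], [0, 0.5, 1, 0, 0, 0], [0, 0.73, 1, 0, 0, 0], [0, 0.73, 1, 0, 0, 0]]]'

```text
time_s: 41.3
ee_pos: [0.5433, -0.0096, 0.2549]
ee_rot: [[-0.041, -0.999, 0.011], [-0.999, 0.041, 0.002], [-0.003, -0.011, -1.0]]
wrist_force: [0.6, 0.9, -0.5]
opening: 0.495
```

```bash
python3 - <<'E'
from h import *
st()
s=snap('wrist','w17'); c=s['frame'][20:220,130:400]; cv2.imwrite('pics/w17b.png',cv2.resize(c,None,fx=2.9,fy=2.9,interpolation=cv2.INTER_CUBIC))
s=snap('scene','s17');cv2.imwrite('pics/s17b.png',cv2.resize(s['frame'],(800,600),interpolation=cv2.INTER_CUBIC))
E
```

```text
t 41.3 p [ 0.5433 -0.0096  0.2549] x [-0.041 -0.999 -0.003] z [ 0.011  0.002 -1.   ] F [ 0.56  0.9  -0.49] op 0.495 q [ 2.810e-01  2.180e-01 -1.480e-01  1.000e-03 -1.194e+00 -3.230e-01]
```

View pics/w17b.png

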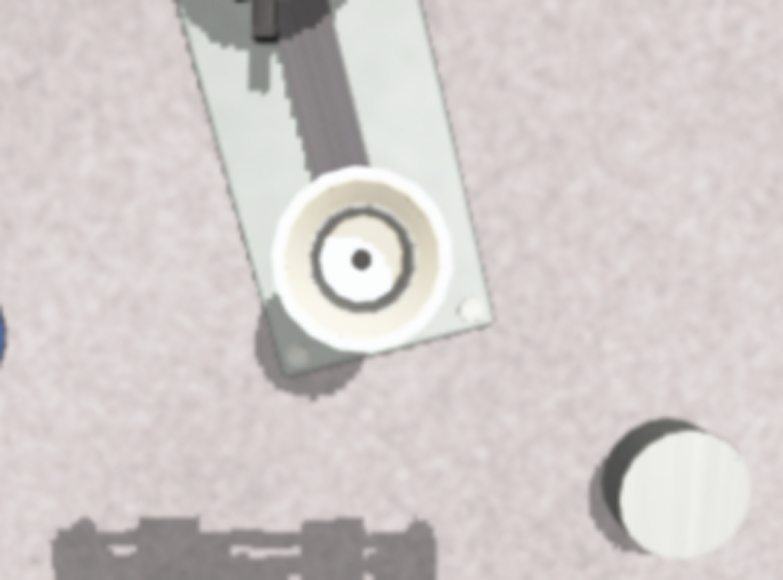

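View pics/s17b.png

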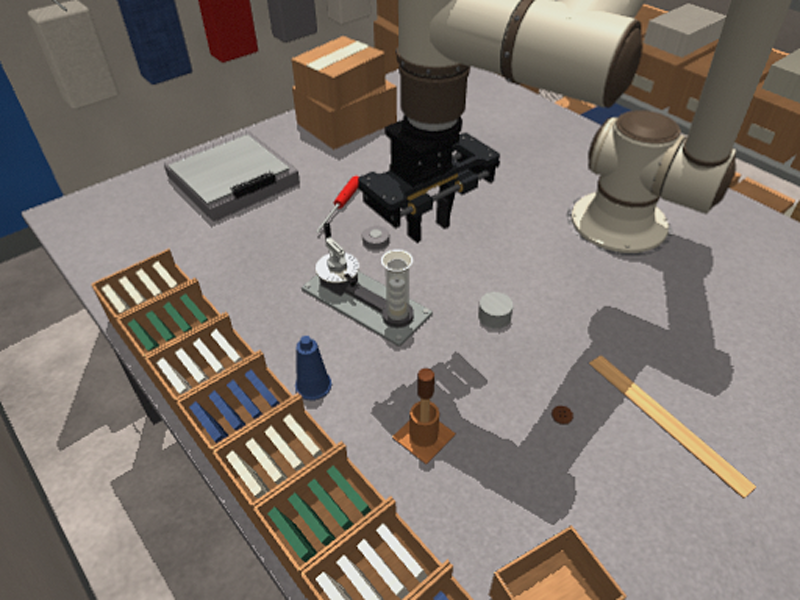

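Emit:
send_rows --steps '[[[0.2, 0.3, 0, 0, 0, 0], [0.4, 0.6, 0, 0, 0, 0], [0.6, 1, 0.1, 0, 0, 0]]]'

```text
time_s: 41.65
ee_pos: [0.5978, 0.0822, 0.2558]
ee_rot: [[-0.049, -0.999, -0.006], [-0.999, 0.049, -0.002], [0.002, 0.006, -1.0]]
wrist_force: [0.1, 0.6, 0.1]
opening: 0.499
```

Emit:
send_rows --steps '[[[0.2, 0.35, 0, 0, 0, 0], [0.4, 0.7, 0, 0, 0, 0], [0.6, 1, 0, 0, 0, 0], [0.6, 1.0, 0, 0, 0, 0], [0.6, 1.0, 0, 0, 0, 0]]]'

```text
time_s: 42.07
ee_pos: [0.6588, 0.1837, 0.2552]
ee_rot: [[-0.044, -0.999, -0.005], [-0.999, 0.044, -0.002], [0.002, 0.005, -1.0]]
wrist_force: [-0.3, -0.2, 0.6]
opening: 0.496
```

```bash
python3 - <<'E'
from h import *
st()
s=snap('wrist','w18'); c=s['frame'][20:220,130:400]; cv2.imwrite('pics/w18b.png',cv2.resize(c,None,fx=2.9,fy=2.9,interpolation=cv2.INTER_CUBIC))
P,u,v=cloud(s); m=(P[:,2]>.145)&(P[:,2]<.17)&(abs(P[:,0]-.66)<.04)&(abs(P[:,1]-.12)<.05); print(m.sum(),P[m].mean(0),P[m].min(0),P[m].max(0))
E
```

```text
t 42.07 p [0.6588 0.1837 0.2552] x [-0.044 -0.999  0.002] z [-0.005 -0.002 -1.   ] F [-0.28 -0.25  0.57] op 0.496 q [ 0.508  0.473  0.229 -0.    -1.333 -0.552]
620 [0.66577452 0.12730866 0.15481677] [0.65452618 0.11594523 0.14548745] [0.67758689 0.13944295 0.15705425]
```

View pics/w18b.png

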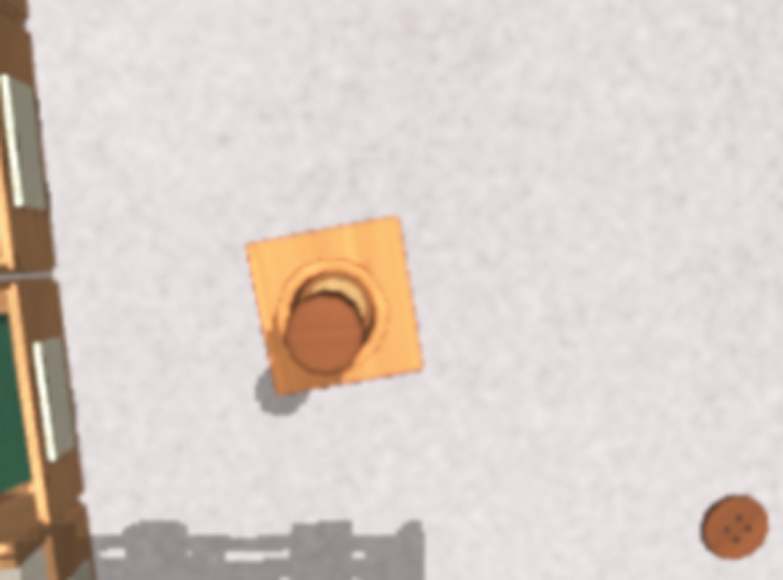

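```bash
python3 - <<'E'
from h import *
s=snap('wrist')
f=lambda x,y:[130+x/2.9,20+y/2.9]
print('rim',atz(s,f(332.5,313),.065),'foot',np.mean([atz(s,f(*p),.006) for p in [(246,243),(400,216),(424,371),(277,396)]],0),'top',atz(s,f(326,332),.156))
E
```

```text
rim [0.66535099 0.12576957 0.065     ] foot [0.66502665 0.12692202 0.006     ] top [0.66487759 0.12591233 0.156     ]
```

Emit:
send_rows --steps '[[[0.03, -0.3, 0, 0, 0, 0], [0.06, -0.57, 0, 0, 0, 0], [0.06, -0.57, -0.2, 0, 0, 0], [0.06, -0.57, -0.4, 0, 0, 0], [0.06, -0.57, -0.6, 0, 0, 0]]]'

```text
time_s: 42.58
ee_pos: [0.6642, 0.1236, 0.1992]
ee_rot: [[-0.048, -0.999, 0.001], [-0.999, 0.048, 0.001], [-0.001, -0.001, -1.0]]
wrist_force: [0.3, -0.2, 0.1]
opening: 0.5
```

Emit:
send_rows --steps '[[[0, 0, -0.2, 0, 0, 0], [0, 0, -0.4, 0, 0, 0], [0, 0, -0.6, 0, 0, 0], [0, 0, -0.77, 0, 0, 0], [0, 0, -0.77, 0, 0, 0]]]'

```text
time_s: 43.0
ee_pos: [0.6616, 0.1237, 0.1179]
ee_rot: [[-0.048, -0.999, -0.008], [-0.999, 0.048, -0.002], [0.002, 0.008, -1.0]]
wrist_force: [-0.7, -0.2, 0.3]
opening: 0.504
```

Emit:
send_rows --steps '[[[0, 0, 0, 0, 0, 0], [0, 0, 0, 0, 0, 0], [0, 0, 0, 0, 0, 0]]]'

```text
time_s: 43.25
ee_pos: [0.6657, 0.1261, 0.1238]
ee_rot: [[-0.045, -0.999, 0.003], [-0.999, 0.045, 0.001], [-0.001, -0.003, -1.0]]
wrist_force: [1.1, -0.6, 0.7]
opening: 0.503
```

Emit:
send_rows --steps '[[[0, 0, -0.06, 0, 0, 0], [0, 0, -0.06, 0, 0, 0], [0, 0, -0.06, 0, 0, 0], [0, 0, -0.06, 0, 0, 0]]]'

```text
time_s: 43.58
ee_pos: [0.6648, 0.1264, 0.1158]
ee_rot: [[-0.045, -0.999, 0.0], [-0.999, 0.045, 0.0], [-0.0, -0.0, -1.0]]
wrist_force: [-0.6, 0.2, 0.3]
opening: 0.498
```

Emit:
send_rows --steps '[[[0, 0, 0, 0, 0, 0], [0, 0, 0, 0, 0, 0], [0, 0, 0, 0, 0, 0], [0, 0, 0, 0, 0, 0], [0, 0, 0, 0, 0, 0]]]' --jaw 1 --grip_force 8

```text
time_s: 44.0
ee_pos: [0.6648, 0.1264, 0.1157]
ee_rot: [[-0.045, -0.999, 0.0], [-0.999, 0.045, 0.0], [-0.0, -0.0, -1.0]]
wrist_force: [0.4, -0.6, -1.0]
opening: 0.274
```

Emit:
send_rows --steps '[[[0, 0, 0, 0, 0, 0], [0, 0, 0, 0, 0, 0], [0, 0, 0, 0, 0, 0], [0, 0, 0, 0, 0, 0]]]' --grip_force 40

```text
time_s: 44.33
ee_pos: [0.6648, 0.1264, 0.1157]
ee_rot: [[-0.045, -0.999, 0.0], [-0.999, 0.045, 0.0], [-0.0, -0.0, -1.0]]
wrist_force: [-0.5, 0.7, 0.2]
opening: 0.263
```

Emit:
send_rows --steps '[[[0, 0, 0.15, 0, 0, 0], [0, 0, 0.35, 0, 0, 0], [0, 0, 0.55, 0, 0, 0], [0, 0, 0.75, 0, 0, 0], [0, 0, 0.9, 0, 0, 0]]]'

```text
time_s: 44.75
ee_pos: [0.665, 0.1263, 0.2072]
ee_rot: [[-0.045, -0.999, 0.001], [-0.999, 0.045, 0.0], [-0.0, -0.001, -1.0]]
wrist_force: [-1.0, -0.6, -1.8]
opening: 0.266
```

Emit:
send_rows --steps '[[[0, 0, 0.2, 0, 0, 0], [0, 0, 0.4, 0, 0, 0], [-0.1, -0.1, 0.6, 0, 0, 0], [-0.2, -0.3, 0.75, 0, 0, 0], [-0.3, -0.5, 0.75, 0, 0, 0]]]'

```text
time_s: 45.17
ee_pos: [0.6359, 0.0764, 0.2843]
ee_rot: [[-0.043, -0.999, 0.006], [-0.999, 0.043, 0.001], [-0.001, -0.006, -1.0]]
wrist_force: [-0.0, -0.6, -0.1]
opening: 0.267
```

Emit:
send_rows --steps '[[[-0.12, -0.2, 0, 0, 0, 0], [-0.24, -0.4, 0, 0, 0, 0], [-0.36, -0.6, 0, 0, 0, 0], [-0.48, -0.8, 0, 0, 0, 0], [-0.6, -0.95, 0, 0, 0, 0]]]'

```text
time_s: 45.58
ee_pos: [0.5736, -0.02, 0.2803]
ee_rot: [[-0.046, -0.999, -0.001], [-0.999, 0.046, -0.0], [0.0, 0.001, -1.0]]
wrist_force: [-0.0, -0.8, -0.8]
opening: 0.267
```

Emit:
send_rows --steps '[[[-0.12, -0.2, 0, 0, 0, 0], [-0.24, -0.4, 0, 0, 0, 0], [-0.35, -0.68, 0, 0, 0, 0], [-0.35, -0.68, 0, 0, 0, 0], [-0.35, -0.68, 0, 0, 0, 0]]]'

```text
time_s: 46.0
ee_pos: [0.5391, -0.0877, 0.2807]
ee_rot: [[-0.047, -0.999, -0.0], [-0.999, 0.047, 0.0], [-0.0, 0.0, -1.0]]
wrist_force: [-1.2, 0.5, -1.2]
opening: 0.264
```

```bash
python3 - <<'E'
from h import *
st()
s=snap('scene','s19'); c=s['frame'][60:240,160:350]; cv2.imwrite('pics/s19b.png',cv2.resize(c,None,fx=4,fy=3.3,interpolation=cv2.INTER_CUBIC))
s=snap('wrist','w19')
E
```

```text
t 46.0 p [ 0.5391 -0.0877  0.2807] x [-0.047 -0.999 -0.   ] z [-0.  0. -1.] F [-1.16  0.47 -1.22] op 0.264 q [ 0.136  0.213 -0.089 -0.    -1.269 -0.183]
```

View pics/s19b.png

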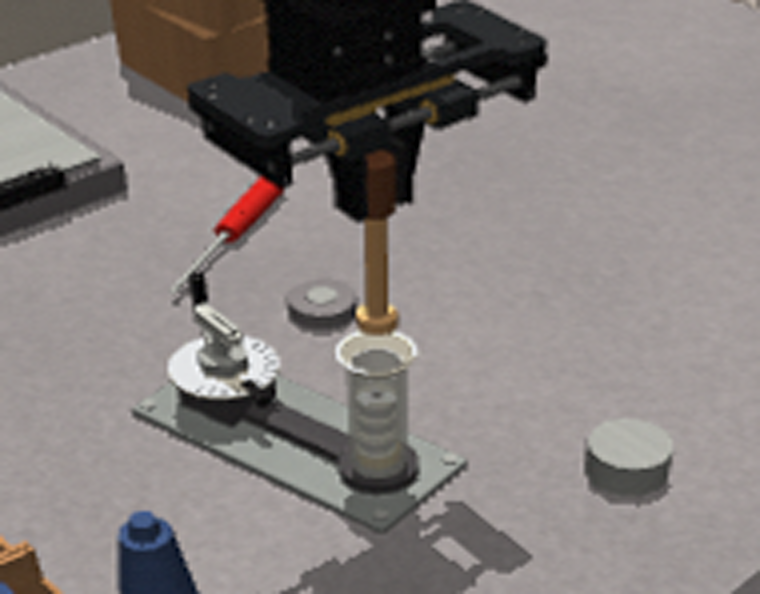

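View pics/w19.png

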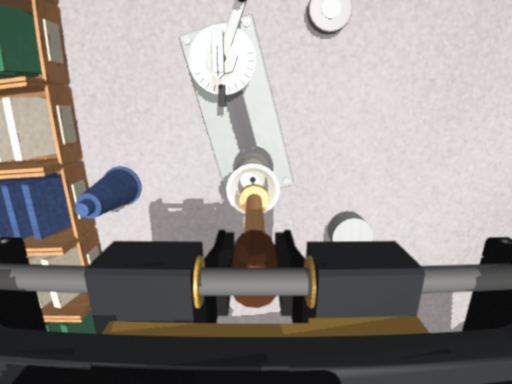

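Emit:
send_rows --steps '[[[0.005, 0, -0.1, 0, 0, 0], [0.005, 0, -0.2, 0, 0, 0], [0.005, 0, -0.3, 0, 0, 0], [0.005, 0, -0.35, 0, 0, 0], [0.005, 0, -0.35, 0, 0, 0]]]'

```text
time_s: 46.52
ee_pos: [0.5393, -0.0863, 0.2431]
ee_rot: [[-0.045, -0.999, -0.005], [-0.999, 0.045, -0.0], [0.0, 0.005, -1.0]]
wrist_force: [0.1, 0.6, -1.3]
opening: 0.271
```

Emit:
send_rows --steps '[[[0, 0, -0.05, 0, 0, 0], [0, 0, -0.1, 0, 0, 0], [0, 0, -0.15, 0, 0, 0], [0, 0, -0.2, 0, 0, 0], [0, 0, -0.2, 0, 0, 0]]]'

```text
time_s: 46.93
ee_pos: [0.5396, -0.0866, 0.2244]
ee_rot: [[-0.045, -0.999, -0.002], [-0.999, 0.045, 0.0], [-0.0, 0.002, -1.0]]
wrist_force: [-0.7, -0.2, -1.4]
opening: 0.266
```

Emit:
send_rows --steps '[[[0, 0, -0.03, 0, 0, 0], [0, 0, -0.06, 0, 0, 0], [0, 0, -0.09, 0, 0, 0], [0, 0, -0.12, 0, 0, 0], [0, 0, -0.15, 0, 0, 0]]]'

```text
time_s: 47.35
ee_pos: [0.5403, -0.0867, 0.2104]
ee_rot: [[-0.045, -0.999, 0.0], [-0.999, 0.045, 0.0], [-0.0, -0.0, -1.0]]
wrist_force: [1.3, 0.5, -1.3]
opening: 0.264
```

Emit:
send_rows --steps '[[[0, 0, -0.02, 0, 0, 0], [0, 0, -0.04, 0, 0, 0], [0, 0, -0.06, 0, 0, 0], [0, 0, -0.08, 0, 0, 0], [0, 0, -0.1, 0, 0, 0]]]'

```text
time_s: 47.77
ee_pos: [0.5404, -0.0867, 0.201]
ee_rot: [[-0.045, -0.999, 0.001], [-0.999, 0.045, -0.0], [0.0, -0.001, -1.0]]
wrist_force: [0.3, 0.5, 2.8]
opening: 0.266
```

Emit:
send_rows --steps '[[[0, 0, -0.02, 0, 0, 0], [0, 0, -0.04, 0, 0, 0], [0, 0, -0.06, 0, 0, 0], [0, 0, -0.08, 0, 0, 0], [0, 0, -0.08, 0, 0, 0]]]'

```text
time_s: 48.18
ee_pos: [0.5403, -0.0866, 0.1921]
ee_rot: [[-0.045, -0.999, -0.0], [-0.999, 0.045, 0.0], [-0.0, 0.0, -1.0]]
wrist_force: [0.6, -0.9, -0.3]
opening: 0.263
```

Emit:
send_rows --steps '[[[0, 0, -0.01, 0, 0, 0], [0, 0, -0.02, 0, 0, 0], [0, 0, -0.03, 0, 0, 0], [0, 0, -0.03, 0, 0, 0]]]'

```text
time_s: 48.52
ee_pos: [0.5406, -0.0868, 0.1908]
ee_rot: [[-0.044, -0.999, 0.001], [-0.999, 0.044, -0.001], [0.001, -0.001, -1.0]]
wrist_force: [-1.8, 0.4, 7.0]
opening: 0.266
```

Emit:
send_rows --steps '[[[0, 0, -0.01, 0, 0, 0], [0, 0, -0.02, 0, 0, 0], [0, 0, -0.02, 0, 0, 0], [0, 0, -0.02, 0, 0, 0]]]'

```text
time_s: 48.85
ee_pos: [0.5411, -0.087, 0.1907]
ee_rot: [[-0.044, -0.999, 0.003], [-0.999, 0.044, -0.001], [0.001, -0.003, -1.0]]
wrist_force: [-3.5, 1.4, 13.9]
opening: 0.262
```

Emit:
send_rows --steps '[[[0, 0, -0.01, 0, 0, 0], [0, 0, -0.02, 0, 0, 0], [0, 0, -0.02, 0, 0, 0], [0, 0, -0.02, 0, 0, 0]]]'

```text
time_s: 49.18
ee_pos: [0.5415, -0.0872, 0.1905]
ee_rot: [[-0.043, -0.999, 0.005], [-0.999, 0.043, -0.002], [0.002, -0.005, -1.0]]
wrist_force: [-4.1, 1.2, 20.9]
opening: 0.263
```

```bash
python3 - <<'E'
from h import *
s=snap('scene','s20'); c=s['frame'][60:240,160:350]; cv2.imwrite('pics/s20b.png',cv2.resize(c,None,fx=4,fy=3.3,interpolation=cv2.INTER_CUBIC))
E
```

```text
(no output)
```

View pics/s20b.png

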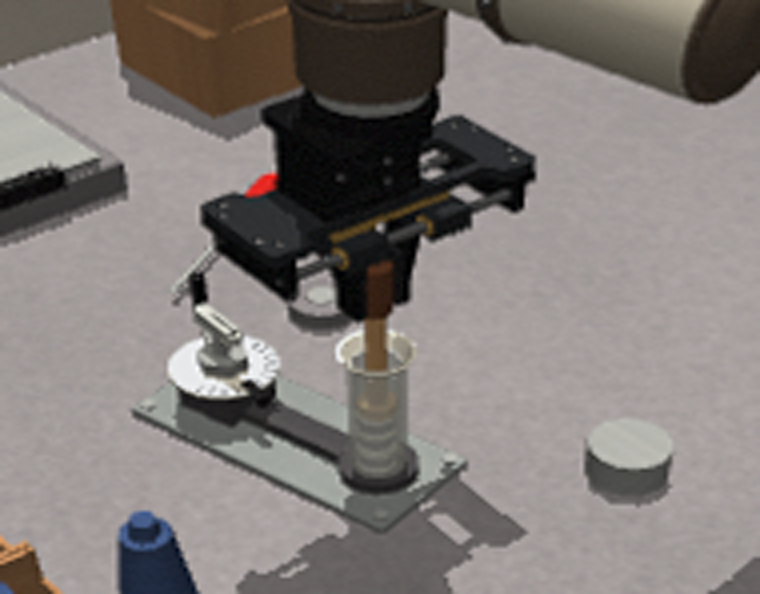

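Emit:
send_rows --steps '[[[0, 0, 0.08, 0, 0, 0], [0, 0, 0.2, 0, 0, 0], [0, 0, 0.4, 0, 0, 0], [0, 0, 0.6, 0, 0, 0], [0, 0, 0.8, 0, 0, 0]]]'

```text
time_s: 49.65
ee_pos: [0.54, -0.0865, 0.2654]
ee_rot: [[-0.045, -0.999, -0.001], [-0.999, 0.045, 0.001], [-0.0, 0.001, -1.0]]
wrist_force: [0.8, 1.0, -0.8]
opening: 0.263
```

Emit:
send_rows --steps '[[[0, 0, 0.1, 0, 0, 0], [0, 0, 0.2, 0, 0, 0], [0, 0, 0.2, 0, 0, 0], [0, 0, 0.2, 0, 0, 0]]]'

```text
time_s: 49.98
ee_pos: [0.5401, -0.0865, 0.2848]
ee_rot: [[-0.045, -0.999, -0.001], [-0.999, 0.045, 0.001], [-0.001, 0.001, -1.0]]
wrist_force: [-0.4, 0.1, -1.4]
opening: 0.265
```

```bash
python3 - <<'E'
from h import *
st()
s=snap('scene','s21'); c=s['frame'][60:240,160:350]; cv2.imwrite('pics/s21b.png',cv2.resize(c,None,fx=4,fy=3.3,interpolation=cv2.INTER_CUBIC))
E
```

```text
t 49.98 p [ 0.5401 -0.0865  0.2848] x [-0.045 -0.999 -0.001] z [-0.001  0.001 -1.   ] F [-0.42  0.08 -1.4 ] op 0.265 q [ 1.37e-01  2.13e-01 -7.90e-02 -1.00e-03 -1.28e+00 -1.82e-01]
```

View pics/s21b.png

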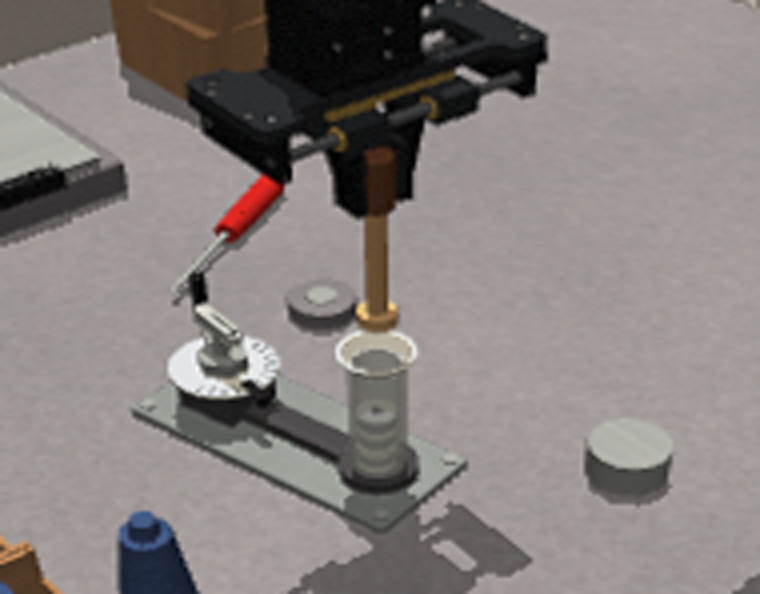

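Emit:
send_rows --steps '[[[0.12, 0.2, 0, 0, 0, 0], [0.24, 0.4, 0, 0, 0, 0], [0.36, 0.6, 0, 0, 0, 0], [0.48, 0.8, 0, 0, 0, 0], [0.6, 1, 0, 0, 0, 0]]]'

```text
time_s: 50.45
ee_pos: [0.6002, 0.0143, 0.2838]
ee_rot: [[-0.045, -0.999, -0.003], [-0.999, 0.045, -0.0], [0.0, 0.003, -1.0]]
wrist_force: [0.9, -0.0, -1.1]
opening: 0.265
```

Emit:
send_rows --steps '[[[0.12, 0.2, 0, 0, 0, 0], [0.24, 0.4, 0, 0, 0, 0], [0.36, 0.6, 0, 0, 0, 0], [0.48, 0.8, 0, 0, 0, 0], [0.6, 1, 0, 0, 0, 0]]]'

```text
time_s: 50.87
ee_pos: [0.6603, 0.1144, 0.2835]
ee_rot: [[-0.045, -0.999, -0.003], [-0.999, 0.045, -0.001], [0.001, 0.003, -1.0]]
wrist_force: [-0.5, -0.7, -1.3]
opening: 0.267
```

Emit:
send_rows --steps '[[[0.04, 0.13, 0, 0, 0, 0], [0.04, 0.13, 0, 0, 0, 0], [0.04, 0.13, -0.2, 0, 0, 0], [0.04, 0.13, -0.5, 0, 0, 0], [0.04, 0.13, -0.7, 0, 0, 0]]]'

```text
time_s: 51.28
ee_pos: [0.6626, 0.1256, 0.2129]
ee_rot: [[-0.046, -0.999, -0.004], [-0.999, 0.046, -0.0], [0.0, 0.004, -1.0]]
wrist_force: [0.6, -1.1, -2.8]
opening: 0.268
```

Emit:
send_rows --steps '[[[0, 0, 0, 0, 0, 0], [0, 0, 0, 0, 0, 0]]]'

```text
time_s: 51.45
ee_pos: [0.6634, 0.1253, 0.2144]
ee_rot: [[-0.045, -0.999, -0.003], [-0.999, 0.045, -0.002], [0.002, 0.003, -1.0]]
wrist_force: [-0.2, 0.2, -0.5]
opening: 0.268
```

```bash
python3 - <<'E'
from h import *
st()
s=snap('scene','s22'); c=s['frame'][150:310,200:380]; cv2.imwrite('pics/s22b.png',cv2.resize(c,None,fx=4,fy=3.7,interpolation=cv2.INTER_CUBIC))
E
```

```text
t 51.45 p [0.6634 0.1253 0.2144] x [-0.045 -0.999  0.002] z [-0.003 -0.002 -1.   ] F [-0.23  0.24 -0.47] op 0.268 q [ 0.426  0.478  0.136  0.    -1.233 -0.471]
```

View pics/s22b.png

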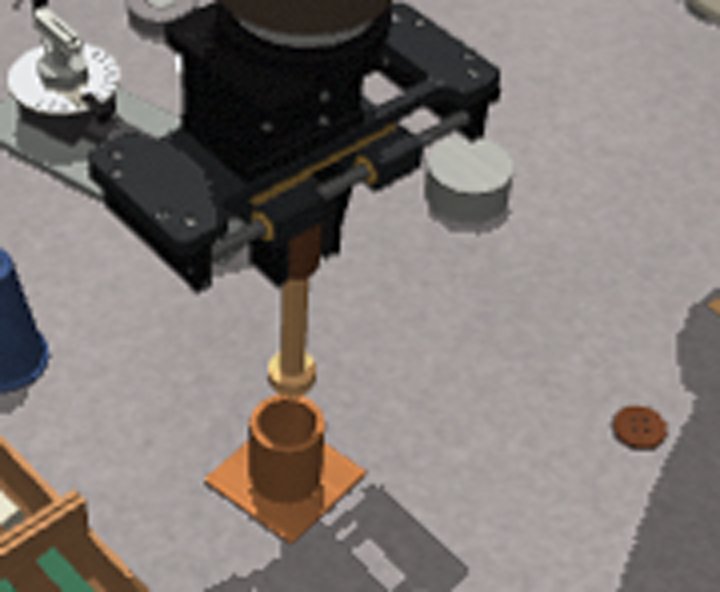

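Emit:
send_rows --steps '[[[0.015, 0.01, -0.05, 0, 0, 0], [0.015, 0.01, -0.15, 0, 0, 0], [0.015, 0.01, -0.3, 0, 0, 0], [0.015, 0.01, -0.45, 0, 0, 0], [0.015, 0.01, -0.6, 0, 0, 0]]]'

```text
time_s: 51.92
ee_pos: [0.666, 0.1275, 0.1555]
ee_rot: [[-0.045, -0.999, 0.001], [-0.999, 0.045, 0.001], [-0.001, -0.001, -1.0]]
wrist_force: [-0.0, -0.3, -0.9]
opening: 0.262
```

Emit:
send_rows --steps '[[[0, 0, -0.1, 0, 0, 0], [0, 0, -0.2, 0, 0, 0], [0, 0, -0.3, 0, 0, 0], [0, 0, -0.35, 0, 0, 0], [0, 0, -0.35, 0, 0, 0]]]'

```text
time_s: 52.33
ee_pos: [0.6652, 0.1272, 0.1192]
ee_rot: [[-0.045, -0.999, -0.002], [-0.999, 0.045, -0.001], [0.001, 0.002, -1.0]]
wrist_force: [-0.6, 0.3, -2.0]
opening: 0.264
```

Emit:
send_rows --steps '[[[0, 0, 0, 0, 0, 0], [0, 0, 0, 0, 0, 0]]]'

```text
time_s: 52.5
ee_pos: [0.6664, 0.1275, 0.1215]
ee_rot: [[-0.045, -0.999, 0.002], [-0.999, 0.045, 0.0], [-0.0, -0.002, -1.0]]
wrist_force: [-0.5, -0.6, -1.5]
opening: 0.267
```

Lower gently until contact.

Emit:
send_rows --steps '[[[-0.01, -0.01, -0.02, 0, 0, 0], [-0.01, -0.01, -0.04, 0, 0, 0], [-0.01, -0.01, -0.05, 0, 0, 0], [-0.01, -0.01, -0.05, 0, 0, 0]]]'

```text
time_s: 52.83
ee_pos: [0.6648, 0.1263, 0.1157]
ee_rot: [[-0.045, -0.999, 0.0], [-0.999, 0.045, -0.0], [0.0, -0.0, -1.0]]
wrist_force: [0.2, -0.3, -0.7]
opening: 0.26
```

Emit:
send_rows --steps '[[[0, 0, -0.01, 0, 0, 0], [0, 0, -0.01, 0, 0, 0], [0, 0, -0.01, 0, 0, 0]]]'

```text
time_s: 53.08
ee_pos: [0.6651, 0.1264, 0.1156]
ee_rot: [[-0.045, -0.999, 0.001], [-0.999, 0.045, 0.0], [-0.0, -0.001, -1.0]]
wrist_force: [-1.8, 0.5, 3.8]
opening: 0.263
```

Foot is on the holder's floor. I release and lift away.

Emit:
send_rows --steps '[[[0, 0, 0.01, 0, 0, 0], [0, 0, 0.01, 0, 0, 0]]]' --grip_force 8

```text
time_s: 53.25
ee_pos: [0.6649, 0.1264, 0.1156]
ee_rot: [[-0.045, -0.999, 0.0], [-0.999, 0.045, 0.0], [-0.0, -0.0, -1.0]]
wrist_force: [-0.3, -0.4, 1.3]
opening: 0.271
```

Emit:
send_rows --steps '[[[0, 0, 0, 0, 0, 0], [0, 0, 0, 0, 0, 0], [0, 0, 0, 0, 0, 0], [0, 0, 0, 0, 0, 0]]]' --jaw 0

```text
time_s: 53.58
ee_pos: [0.6648, 0.1263, 0.1154]
ee_rot: [[-0.045, -0.999, -0.0], [-0.999, 0.045, -0.0], [0.0, 0.0, -1.0]]
wrist_force: [0.4, 0.1, -0.4]
opening: 0.464
```

Emit:
send_rows --steps '[[[0, 0, 0.1, 0, 0, 0], [0, 0, 0.3, 0, 0, 0], [0, 0, 0.5, 0, 0, 0], [0, 0, 0.7, 0, 0, 0], [0, 0, 0.9, 0, 0, 0]]]'

```text
time_s: 54.0
ee_pos: [0.6649, 0.1263, 0.2075]
ee_rot: [[-0.045, -0.999, 0.001], [-0.999, 0.045, 0.0], [-0.0, -0.001, -1.0]]
wrist_force: [1.6, -0.2, -0.9]
opening: 0.504
```

Emit:
send_rows --steps '[[[0, 0.2, 0.2, 0, 0, 0], [0, 0.6, 0.4, 0, 0, 0], [0, 0.6, 0.45, 0, 0, 0], [0, 0.6, 0.45, 0, 0, 0], [0, 0.6, 0.45, 0, 0, 0]]]'

```text
time_s: 54.42
ee_pos: [0.6646, 0.1865, 0.251]
ee_rot: [[-0.044, -0.999, 0.0], [-0.999, 0.044, 0.0], [-0.0, -0.0, -1.0]]
wrist_force: [-0.3, 0.3, -0.2]
opening: 0.501
```

```bash
python3 - <<'E'
from h import *
st()
s=snap('wrist','w23'); c=s['frame'][20:220,130:400]; cv2.imwrite('pics/w23b.png',cv2.resize(c,None,fx=2.9,fy=2.9,interpolation=cv2.INTER_CUBIC))
P,u,v=cloud(s); m=(P[:,2]>.145)&(P[:,2]<.17)&(abs(P[:,0]-.66)<.04)&(abs(P[:,1]-.12)<.05); print(m.sum(),P[m].mean(0),P[m].min(0),P[m].max(0))
s=snap('scene','s23');cv2.imwrite('pics/s23b.png',cv2.resize(s['frame'],(800,600),interpolation=cv2.INTER_CUBIC))
E
```

```text
t 54.42 p [0.6646 0.1865 0.251 ] x [-0.044 -0.999 -0.   ] z [ 0.  0. -1.] F [-0.25  0.31 -0.23] op 0.501 q [ 0.507  0.483  0.236 -0.    -1.323 -0.551]
641 [0.66383926 0.12759095 0.15488051] [0.65243323 0.1159782  0.14620436] [0.67512404 0.13984478 0.15739615]
```

View pics/w23b.png

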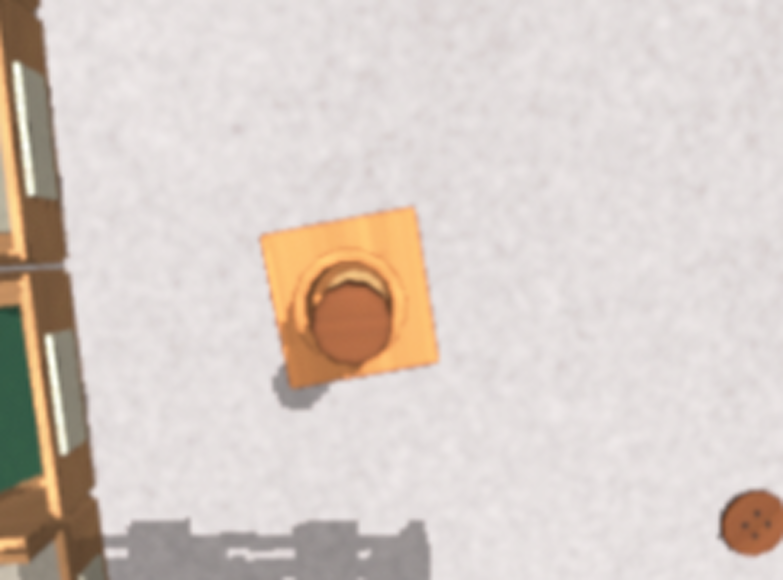

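View pics/s23b.png

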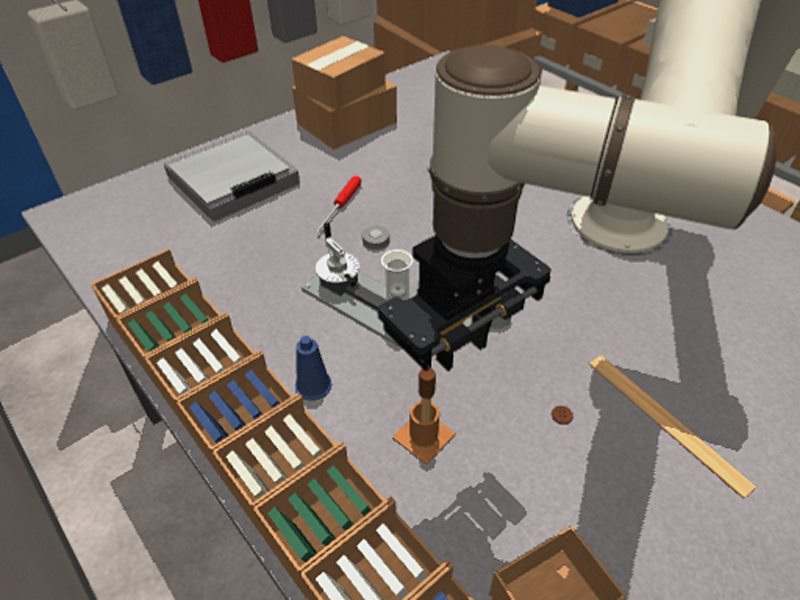

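Emit:
send_rows --steps '[[[-0.1, -0.3, 0.2, 0, 0, 0], [-0.2, -0.6, 0.4, 0, 0, 0], [-0.35, -1, 0.5, 0, 0, 0]]]'

```text
time_s: 54.77
ee_pos: [0.631, 0.0873, 0.3008]
ee_rot: [[-0.044, -0.999, 0.001], [-0.999, 0.044, -0.001], [0.001, -0.001, -1.0]]
wrist_force: [0.7, -0.3, 1.0]
opening: 0.502
```

Emit:
send_rows --steps '[[[-0.1, -0.3, 0, 0, 0, 0], [-0.2, -0.6, 0, 0, 0, 0], [-0.35, -1, 0, 0, 0, 0]]]'

```text
time_s: 55.02
ee_pos: [0.595, -0.0123, 0.2992]
ee_rot: [[-0.045, -0.999, -0.001], [-0.999, 0.045, -0.0], [0.0, 0.001, -1.0]]
wrist_force: [0.8, -0.6, -0.3]
opening: 0.497
```

Emit:
send_rows --steps '[[[-0.1, -0.3, 0, 0, 0, 0], [-0.35, -0.5, 0, 0, 0, 0], [-0.35, -0.5, 0, 0, 0, 0], [-0.35, -0.5, 0, 0, 0, 0], [-0.35, -0.5, 0, 0, 0, 0]]]'

```text
time_s: 55.43
ee_pos: [0.5607, -0.0613, 0.2998]
ee_rot: [[-0.046, -0.999, -0.001], [-0.999, 0.046, 0.0], [0.0, 0.001, -1.0]]
wrist_force: [0.4, 0.4, -0.8]
opening: 0.498
```

```bash
python3 - <<'E'
from h import *
st()
s=snap('wrist','w24'); cv2.imwrite('pics/w24b.png',cv2.resize(s['frame'][:240,100:420],(800,600),interpolation=cv2.INTER_CUBIC))
P,u,v=cloud(s); m=(np.hypot(P[:,0]-.54,P[:,1]+.087)<.010); print(m.sum(),np.percentile(P[m,2],[10,50,90]))
E
```

```text
t 55.43 p [ 0.5607 -0.0613  0.2998] x [-0.046 -0.999  0.   ] z [-0.001  0.    -1.   ] F [ 0.39  0.42 -0.8 ] op 0.498 q [ 0.178  0.236 -0.012 -0.    -1.323 -0.225]
7740 [0.38513752 0.40302    0.41183705]
```

View pics/w24b.png

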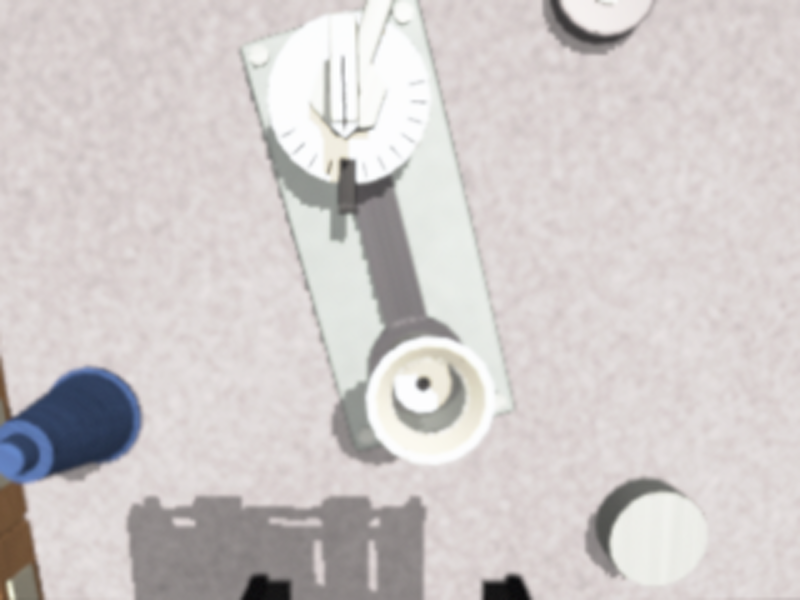

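The view shows the pointer at the tab (345,130 / 347,185), the lever in its tight position, and the top spool flat and deep in the tube at (424,383). I hand the job in.

```bash
python3 -c "
from workcell import robot
robot.close_job(); print(robot.get_obs()['time_s'])"
```

```text
the job is handed in; nothing more can be done
the job is handed in; nothing more can be done
```

The packer is set and filled, and I handed the job in at about 55 s of the 208 s allowed. It reported no verdict.

**Nut and screw:** I swung the jam nut about 1.25 rad loose and turned the screw about 1.6 rad clockwise to the tab. I then swung the nut back until it stopped. Afterwards the pointer and tab agreed within about 1°. The lever measured −113.3°, against about −113° at the start.

**Spools:** Three spools were on the bench, and all three went into the tube flat. In the last look the top spool lies flat, deep in the tube.

**Tamping:** I pressed the stack with the rod until it stopped moving, at about 21 N. It stopped within 1 mm of the height expected for a bottomed floor.

**Rod:** It is back in its holder, with its top about 1 to 2 mm from the holder's centre and at its starting height.

**Other checks:** The bystanders in view in the last pictures looked unmoved; I took no fresh measurement of them. A depth reading inside the tube was no use because gripper points got into it, so the stack depth rests on the pressing height and the pictures. No other check failed or disagreed.

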